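Lock the drilling fence's end stop at the yellow cursor

TASK

Set the drilling fence for the next window profile: take the black wing screw from the wooden parking block, pass it through the hole of the blue end stop, bring the stop to the yellow cursor so that its hole lines up with the threaded hole of the strip there, and screw the stop down clockwise, finger-tight, with the screw's flange flat on the stop. The thread is soft brass: find the hole lightly, by feel, never force the screw, and leave the other things on the bench alone.

Things in the scene. Friction and masses are not known exactly. Their poses are not given: they have to be found in the camera images.
- screw: Loose wing screw, 110 g, 59 mm tall, upright in the +y bore of the parking block at the start. Origin: centre of the underside of its steel flange (34 mm diameter, 5 mm thick, resting on the block's top); z points up, away from the tip. To feel for the hole, press with a few newtons only.
- screw_wing (a point): Centre of the screw's black wing bar, 18 mm above the flange's underside. The bar is 38 mm long (screw x), 12 mm thick (screw y) and 26 mm tall, from 5 to 31 mm above the underside; grip or turn it by its two flat sides. Finger-tight is about 0.2 N m on the wing, clamping some 25 N; 0.1 rad more tightens it greatly.
- screw_tip (a point): Centre of the flat chamfered end of the 12 mm core, 28 mm under the flange. A coarse two-start right-hand thread, 22 mm outer diameter, lead 16 mm per turn, begins 6.5 mm above the tip and ends about 14 mm above it. Close under the flange a shoulder, 22 mm diameter, tapering to 18 mm at its lower end 9.5 mm under the flange, centres the stop's 25 mm hole as it seats.
- park: Fixed wooden parking block 50 (x) by 96 (y) by 40 mm high, with two 26 mm bores 22 mm either side of its centre along y; origin at the centre of its underside. The screw stands in the +y bore.
- fence: Fixed aluminium channel, 64 mm wide (x), 400 mm long (y), 46 mm high; origin at the centre of its underside, y along its length, z up. Its top holds the steel index strip with three threaded holes 65 mm apart on the centre line, one by each cursor, all shifted from their cursors by the same unknown 0 to 14 mm, either way along y: the hole must be felt for.
- fence_top (a point): Middle of the strip's flat top, 46 mm above the bench. Holes: 26 mm mouth, 16 mm clear width inside the brass thread; the tip drops in within about 2 mm of centre. Tip on the flat strip: flange about 17 mm above the stop. Tip dropped into a hole: 3 to 11 mm, by the screw's yaw (about 5 with the wing square across the fence); then 0.3 to 0.85 turn clockwise seen from above seats the flange.
- stop: Blue end stop sliding along the fence (y, up to 130 mm either side of the middle, about 5 N friction): plate 80 (x) by 70 (y) by 10 mm, skirts over the fence's sides, dark stop block on the robot's side. Origin: centre of its 25 mm through hole at the plate's top face, 57 mm above the bench; axes as the fence's.
- stop_mouth (a point): Centre of the stop's hole at the plate's underside, 1 mm above the strip.
- yellow_cursor: Fixed yellow cursor block (24 by 12 by 16 mm) on the fence's far side, 32 to 56 mm from the centre line. Origin: the point on the fence's centre line level with the cursor, at bench height. It may be at any of the three holes; the others have a white and a grey cursor.
- calculator: Loose black desk calculator, 140 by 80 by 15 mm, origin under its centre; leave alone.
- spray_can: Loose orange spray can, 60 mm diameter, 180 mm tall, origin under its centre; leave alone.
- battery: Loose black tool battery, 110 by 72 by 63 mm, origin under its centre; leave alone.

How it is judged (in metres and radians):
On the way:
1. the screw has passed through the stop's hole and its tip has dropped into the strip's hole at the yellow cursor (z of screw in the frame of stop below 0.0118 m and horizontal distance between screw and stop below 0.005 m and horizontal distance between stop and yellow_cursor below 0.02 m), for 0.1 s.
At the end, for the whole second after the job is handed in: The screw stands upright (within 0.06 rad) through the stop and the threaded hole at the yellow cursor (stop's hole within 20 mm of the cursor's line), its flange seated on the stop (within 1.5 mm) and its axis within 2.5 mm of the stop's hole centre, clamping the stop with more than 3 N, at rest (z of screw in the frame of stop below 0.0015 m and horizontal distance between screw and stop below 0.0025 m and angle between the z axis of screw and the z axis of fence, either way round below 0.06 rad and horizontal distance between stop and yellow_cursor below 0.02 m and contact force between screw and stop above 3 N and linear speed of screw below 0.01 m/s); the robot touches nothing.
It fails at once if the screw is forced (more than 30 N) against the stop or the fence and its strip before it is seated (z of screw in the frame of stop above 0.003 m and contact force between screw and fence above 30 N).
It fails at once if the screw is overtightened: it clamps the stop with more than 40 N (contact force between screw and stop above 40 N).
It fails at once if a bystander is moved by more than 20 mm (distance of any of calculator, spray_can, battery from where it was at the start of the episode above 0.02 m).
It also fails if it takes over 72 s, if anything falls off the work surface, if the arm or the gripper's body presses on something with over 40 N, if the wrist force passes 120 N, or if a joint passes its speed limit or range.

ROBOT

A 6-joint arm with a two-finger parallel gripper is mounted at the origin on the work surface. World frame = base frame: x ahead of the robot, y to its left, z up, the work surface at z = 0. Lengths are in mm, angles in rad, forces in N, time in s.
With the tool pointing down it reaches from about 275 to 850 mm from the base axis. Payload 5.2 kg.
Tool frame: the origin (TCP) lies at the very end of the fingers, on their centre line; the grasp point (between the pads) lies 19 mm behind it; z points along the fingers, y is the direction in which the jaws open and shut (so a half turn about z gives the same grasp; the last joint's range is limited). The gripper opens to 85 mm and grips with 20 to 120 N. Pads are 22 mm wide; open, the fingers measure 114 mm over their backs; the gripper's body (76 mm by 85 mm) begins 54 mm behind the grasp point. The pads swing forward as they close: fully open they stand 13 mm farther back than shut.
Start: joints at [-1.353, 0.259, 1.535, -0, 1.348, -0.203], TCP at [224.691, -502.015, 231.31] pointing down, gripper open.
Joint ranges: [-3.14, 3.14], [-0.91, 2.08], [0.19, 2.58], [-1.22, 4.36], [0.22, 2.71], [-3.12, 3.12]. Speed limits (rad/s): [2.57, 2.57, 3.14, 3.14, 3.14, 3.14].

INTERFACE

Orientations are given as a unit quaternion [x, y, z, w].
In Python, from plant import arm gives the robot as it stands.
- The arm moves only by the tool play_rows, never from a script. Its arguments are lists of equal length, an entry for each row: "slide": the shift along the tool's x, y, z in m, a list of three; "twist": the turn about the tool's z in degrees; "fingers": the closure, from 0 (fully open) to 1 (shut). A call has 1 to 5 rows; each row shifts and turns the commanded pose from where the row before left it, along the tool's axes as they then stand; what a row does not reach is not made up. A row lasts 1/8 s, in which the tool goes at most 62.5 mm and 10.7 degrees, less where a joint would pass 70% of its speed; a pose out of reach is approached as far as the arm can. A call with a gripper value outside its range is refused whole. The fingers move at their own pace and stop on an object; the grip force is fixed at half the most. Time passes only in rows, so rows that do not move let the fingers close. It gives the time, the measured TCP pose, the force and the opening at its end, in the units of the state.
- arm.state(): the state, without advancing time (a new reading comes with each control period).
- arm.capture(name): name is "scene" or "top" or "wrist"; returns the picture (400x640x3 uint8, red, green, blue); there is no depth.
- arm.get_calibration(name): a dict with "vfov" (degrees; the focal length in pixels is half the picture's height over the tangent of half this angle, whatever the lens; pixels are square), "cx", "cy" (the principal point, pixels), "cam_to_world" (4x4, takes a point from camera to world coordinates). Camera axes: x right, y up, looking along -z (the intrinsics and any distortion apply to the point x, -y, -z); pixel columns grow to the right and rows downward; lengths in mm; the calibration is good to about 2 mm. The wrist camera is an equidistant fisheye: a pixel r from the principal point sees the ray r / f radians off the axis. A picture is of the moment at which its call begins: read the wrist's pose just before it. get_calibration takes no time and is no camera call; for the wrist camera it gives the pose at the moment of the call.
- arm.sign_off(): hands the job in, once; it reports no verdict.
The state is a dict: "clock": time; "joint_positions": joint angles; "joint_vel": joint speeds; "joint_torque": joint torques, N m; "tool_pos": TCP position; "orientation": TCP orientation; "ft_force": force on the tool from outside, world axes, zero at the start; "wrist_torque": the same for the moment, N m; "gripper_width": opening from 0.0 (shut) to 1.0 (fully open).
Only numpy, scipy, OpenCV 4.12 (cv2) and the standard library are available. Lean on these libraries where they do the work, as an engineer would, in place of code of your own. Each camera call takes 0.05 s, during which the arm holds its last target.

## Working session

There is one attempt and no reset: what is moved stays moved. The work goes in short steps, Python scripts to look and compute and a tool call to move; the robot and the scene stay as the last step left them, time stands still between calls to the robot, and variables do not carry over. Pictures are saved under pics/ and viewed, and the job is handed in when it is done.

Besides the shell and the picture viewer there is one more tool, called after "Call:" by a JSON object that holds its "api" and its "payload", one argument or row to a line. play_rows: Moves the arm, as the interface text tells. Its arguments: {"type":"object","properties":{"slide":{"type":"array"},"twist":{"type":"array"},"fingers":{"type":"array"}},"required":["slide","twist","fingers"]}

```bash
ls; mkdir -p pics
cat > h.py <<'E'
import numpy as np, cv2
from plant import arm
def snap(n,f):
    c=arm.get_calibration(n); im=arm.capture(n); cv2.imwrite(f'pics/{f}.png',cv2.cvtColor(im,cv2.COLOR_RGB2BGR)); return im,c
def ray(c,u,v,fish=False):
    f=200/np.tan(np.radians(c['vfov'])/2); dx=(u-c['cx']);dy=(v-c['cy'])
    if fish:
        r=np.hypot(dx,dy);t=r/f; s=np.sin(t)/max(r,1e-9); d=np.array([dx*s,-dy*s,-np.cos(t)])
    else: d=np.array([dx/f,-dy/f,-1.])
    M=np.array(c['cam_to_world']); return M[:3,3],M[:3,:3]@d
def onz(c,u,v,z,fish=False):
    o,d=ray(c,u,v,fish); return o+d*(z-o[2])/d[2]
E
python3 - <<'E'
from h import *
import json,pickle
print(arm.state())
cal={}
for n in ['scene','top','wrist']:
    im,c=snap(n,n+'0'); cal[n]=c; print(n,c)
pickle.dump(cal,open('cal.pkl','wb'))
E
```

```text
pics
{'clock': 0.0, 'joint_positions': array([-1.35278210e+00,  2.59343321e-01,  1.53608218e+00,  2.07026629e-06,
        1.34799945e+00, -2.02788250e-01]), 'joint_vel': array([-0.00032458, -0.00036707, -0.00023627,  0.00082404, -0.00233925,
        0.00078253]), 'joint_torque': array([-1.14892668e-03, -4.46037412e+01, -2.90576881e+01, -4.56963680e-04,
        1.17433240e-02,  5.92459355e-05]), 'tool_pos': array([ 224.58297665, -501.48175419,  230.47488206]), 'orientation': array([ 9.77946832e-01,  2.08851993e-01, -5.96525732e-06, -9.16130531e-04]), 'ft_force': array([-0.36264643,  0.82700922,  0.85754542]), 'wrist_torque': array([ 0.02976112, -0.03153778, -0.02257037]), 'gripper_width': 1.0006321370551194}
scene {'vfov': 57.44850407718995, 'cx': 326.48796523438534, 'cy': 201.5991846635163, 'cam_to_world': array([[ 2.88141435e-01, -6.86062958e-01,  6.68050995e-01,
         1.14681400e+03],
       [ 9.57489769e-01,  1.96432156e-01, -2.11252810e-01,
        -1.90065897e+02],
       [ 1.37060302e-02,  7.00522681e-01,  7.13498506e-01,
         7.16734205e+02],
       [ 0.00000000e+00,  0
[... 245 characters left out ...]

       [-9.99825165e-01, -1.86916238e-02, -5.12611063e-04,
        -3.40509122e+00],
       [-2.68613979e-03,  1.16445110e-01,  9.93193496e-01,
         1.16723436e+03],
       [ 0.00000000e+00,  0.00000000e+00,  0.00000000e+00,
         1.00000000e+00]])}
wrist {'vfov': 65.70646984690485, 'cx': 320.3745705219126, 'cy': 196.84137109989103, 'cam_to_world': array([[ 4.08414034e-01,  8.79647697e-01,  2.43757884e-01,
         2.85553570e+02],
       [-9.12794507e-01,  3.94178182e-01,  1.06910007e-01,
        -4.74248551e+02],
       [-2.04089784e-03, -2.66164405e-01,  9.63925487e-01,
         3.73343015e+02],
       [ 0.00000000e+00,  0.00000000e+00,  0.00000000e+00,
         1.00000000e+00]])}
```

View pics/top0.png

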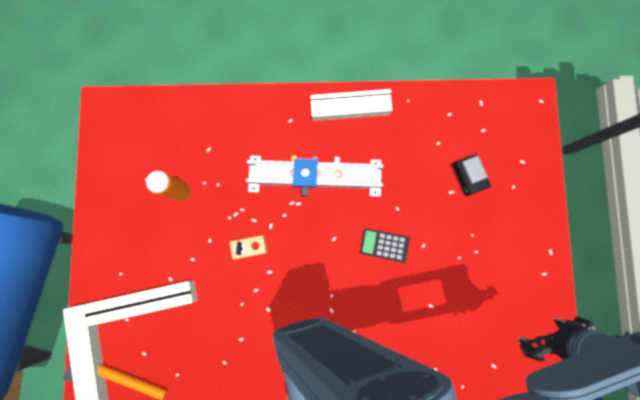

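View pics/scene0.png

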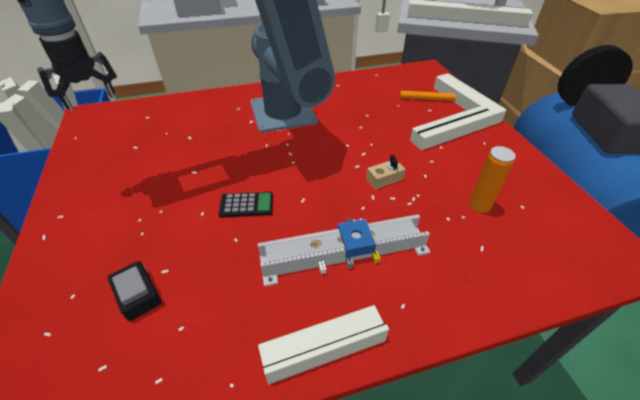

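View pics/wrist0.png

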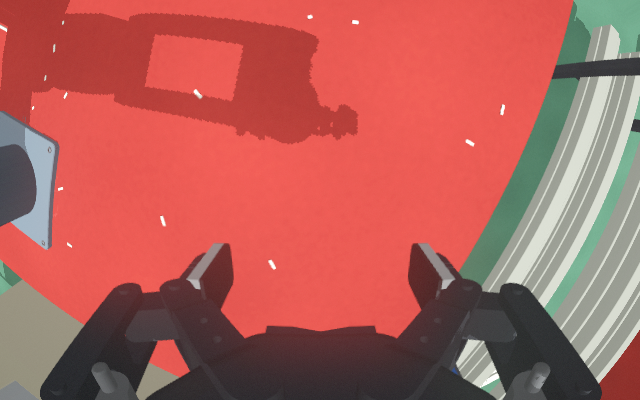

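Run:
```python
import cv2
t=cv2.imread('pics/top0.png'); s=cv2.imread('pics/scene0.png')
a=cv2.resize(t[140:270,220:420],None,fx=4,fy=4,interpolation=cv2.INTER_CUBIC)
b=cv2.resize(s[140:300,250:450],None,fx=4,fy=3.7,interpolation=cv2.INTER_CUBIC)
cv2.imwrite('pics/ta.png',a);cv2.imwrite('pics/sb.png',b)
```

```text
(no output)
```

View pics/ta.png

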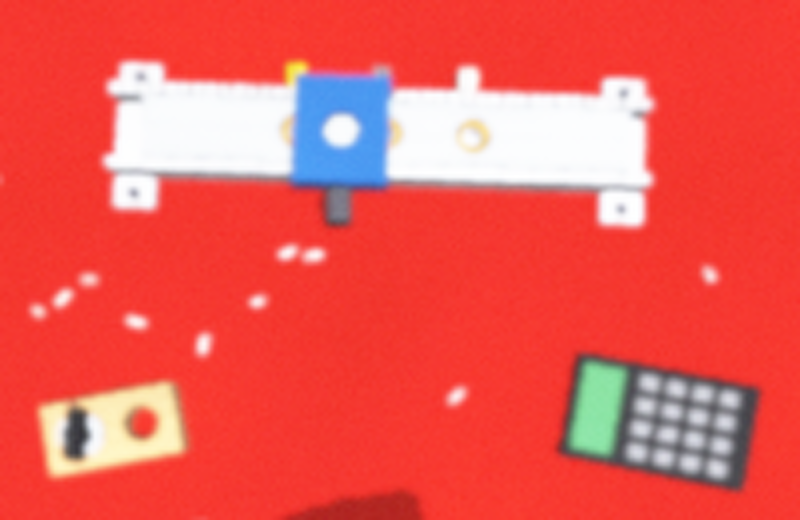

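View pics/sb.png

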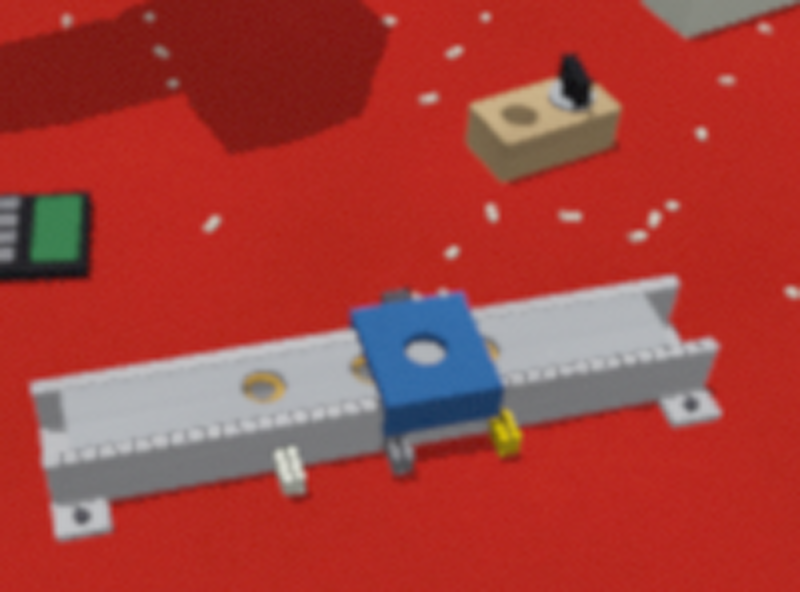

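Run:
```python
from h import *
import pickle
cal=pickle.load(open('cal.pkl','rb'));t=cal['top'];s=cal['scene']
def T(u,v,z): return onz(t,220+(u+.5)/4-.5,140+(v+.5)/4-.5,z)[:2].round(1)
def S(u,v,z): return onz(s,250+(u+.5)/4-.5,140+(v+.5)/3.7-.5,z)[:2].round(1)
print('feet TL,BL,TR,BR',[T(*p,6) for p in [(140,77),(134,192),(623,93),(620,208)]])
print('corners strip?',[T(*p,46) for p in [(116,92),(112,165),(648,103),(645,180)]])
print('yellow',T(296,74,16),S(506,418,16)); print('grey',T(381,74,16)); print('white',T(468,78,16))
print('hole white',T(472,136,46),S(263,388,46)); print('holes edge', T(283,129,46),T(401,134,46))
print('stop hole',T(341,130,57),S(425,350,57)); 
print('stop corners',[T(*p,57) for p in [(299,75),(391,77),(293,184),(387,187)]])
print('park corners',[T(*p,40) for p in [(38,404),(174,382),(187,453),(50,478)]])
print('park bore',T(142,423,40)); print('wing',T(77,433,71),S(575,80,71)); 
print('wing ends top',T(79,405,71),T(76,459,71))
print('flange',T(77,433,45))
```

```text
feet TL,BL,TR,BR [array([701.8, 197.8]), array([612.6, 202.2]), array([ 682.2, -172.4]), array([ 593.3, -167. ])]
corners strip? [array([681.2, 208.6]), array([626.4, 211.4]), array([ 665.3, -184.8]), array([ 607.8, -180.5])]
yellow [699.5  77.3] [685.5  81.8]
grey [698.2  12.6]
white [693.9 -53.5]
hole white [643.  -54.2] [644.6 -56.1]
holes edge [650.9  85.2] [645.5  -1.8]
stop hole [647.1  41.9] [650.1  40.4]
stop corners [array([688.8,  72.2]), array([686. ,   4.7]), array([607.8,  77.4]), array([604.3,   9.1])]
park corners [array([452.2, 265.7]), array([466.3, 166.8]), array([414.9, 157.4]), array([398.8, 256.5])]
park bore [437.1 190. ]
wing [430.5 230.6] [442.4 226.2]
wing ends top [450.1 229.3] [412.3 231.2]
flange [430.7 236.1]
```

```bash
cat >> h.py <<'E'
from math import *
def pose():
    s=arm.state(); q=s['orientation']; p=s['tool_pos']
    from scipy.spatial.transform import Rotation as R
    m=R.from_quat(q).as_matrix(); return p,degrees(atan2(m[1,0],m[0,0])),m,s
def plan(x,y,z,yaw,n=None):
    p,w,m,s=pose(); dw=yaw-w
    d=np.array([x,y,z])-p
    n=n or max(1,ceil(abs(dw)/10.5),ceil(np.linalg.norm(d)/60))
    out=[];a=w
    for i in range(n):
        ca,sa=cos(radians(a)),sin(radians(a)); g=d/n
        # tool x=(ca,sa), tool y=(sa,-ca), z down
        out.append([round((g[0]*ca+g[1]*sa)/1000,4),round((g[0]*sa-g[1]*ca)/1000,4),round(-g[2]/1000,4)]); a+=dw/n
    print('n',n,'twist/row',round(-dw/n,2))
    for i in range(0,n,5): print(out[i:i+5])
def st():
    p,w,m,s=pose(); print('t',round(s['clock'],2),'tcp',p.round(2),'yaw',round(w,2),'tilt',round(degrees(acos(-m[2,2])),2),'F',s['ft_force'].round(1),'M',s['wrist_torque'].round(2),'j6',round(s['joint_positions'][5],2),'w',round(s['gripper_width'],3))
E
python3 - <<'E'
from h import *
st(); plan(600,60,150,177)
E
```

```text
t 0.15 tcp [ 224.6  -501.62  230.66] yaw 24.11 tilt 0.08 F [ 0.6 -1.5 -0.7] M [-0.01 -0.02  0.05] j6 -0.2 w 1.0
n 15 twist/row -10.19
[[np.float64(0.0381), np.float64(-0.024), np.float64(0.0054)], [np.float64(0.0418), np.float64(-0.0168), np.float64(0.0054)], [np.float64(0.0441), np.float64(-0.0092), np.float64(0.0054)], [np.float64(0.045), np.float64(-0.0012), np.float64(0.0054)], [np.float64(0.0445), np.float64(0.0068), np.float64(0.0054)]]
[[np.float64(0.0426), np.float64(0.0145), np.float64(0.0054)], [np.float64(0.0394), np.float64(0.0218), np.float64(0.0054)], [np.float64(0.0349), np.float64(0.0285), np.float64(0.0054)], [np.float64(0.0293), np.float64(0.0342), np.float64(0.0054)], [np.float64(0.0228), np.float64(0.0388), np.float64(0.0054)]]
[[np.float64(0.0156), np.float64(0.0423), np.float64(0.0054)], [np.float64(0.0078), np.float64(0.0443), np.float64(0.0054)], [np.float64(-0.0001), np.float64(0.045), np.float64(0.0054)], [np.float64(-0.0081), np.float64(0.0443), np.float64(0.0054)], [np.float64(-0.0158), np.float64(0.0422), np.float64(0.0054)]]
```

Call:
{"api": "play_rows", "payload": {
  "slide": [
    [0.038,-0.024,0.005],
    [0.042,-0.017,0.005],
    [0.044,-0.009,0.005],
    [0.045,-0.001,0.005],
    [0.044,0.007,0.005]
  ],
  "twist": [-10.2,-10.2,-10.2,-10.2,-10.2],
  "fingers": [0,0,0,0,0]
}}

```text
clock: 0.78
tool_pos: [350.4, -314.0, 206.0]
orientation: [0.791, 0.612, 0.0, -0.0]
ft_force: [-0.2, -0.6, -0.3]
gripper_width: 0.998
```

Call:
{"api": "play_rows", "payload": {
  "slide": [
    [0.043,0.014,0.005],
    [0.039,0.022,0.005],
    [0.035,0.028,0.005],
    [0.029,0.034,0.005],
    [0.023,0.039,0.005]
  ],
  "twist": [-10.2,-10.2,-10.2,-10.2,-10.2],
  "fingers": [0,0,0,0,0]
}}

```text
clock: 1.4
tool_pos: [474.6, -126.7, 181.0]
orientation: [0.451, 0.893, -0.0, -0.0]
ft_force: [0.6, -0.3, 0.3]
gripper_width: 0.999
```

Call:
{"api": "play_rows", "payload": {
  "slide": [
    [0.016,0.042,0.005],
    [0.008,0.044,0.005],
    [0,0.045,0.005],
    [-0.008,0.044,0.005],
    [-0.016,0.042,0.005]
  ],
  "twist": [-10.2,-10.2,-10.2,-10.2,-10.2],
  "fingers": [0,0,0,0,0]
}}

```text
clock: 2.02
tool_pos: [598.3, 60.4, 155.8]
orientation: [0.022, 1.0, -0.0, -0.0]
ft_force: [-0.4, -0.1, 0.5]
gripper_width: 1.0
```

Run:
```python
from h import *
import pickle
st(); im,c=snap('wrist','w1'); pickle.dump(c,open('w1.pkl','wb')); print(c['cam_to_world'][:3,3]); st(); plan(640,60,150,177)
```

```text
t 2.02 tcp [598.34  60.42 155.83] yaw 177.45 tilt 0.03 F [-0.4 -0.1  0.5] M [ 0.01 -0.02  0.01] j6 -1.61 w 1.0
[530.1138723   63.35752546 298.6156119 ]
t 2.08 tcp [600.54  64.88 155.11] yaw 177.97 tilt 0.2 F [2.6 2.3 0. ] M [ 0.05 -0.03  0.03] j6 -1.62 w 1.0
n 1 twist/row 0.97
[[np.float64(-0.0396), np.float64(-0.0035), np.float64(0.0051)]]
```

View pics/w1.png

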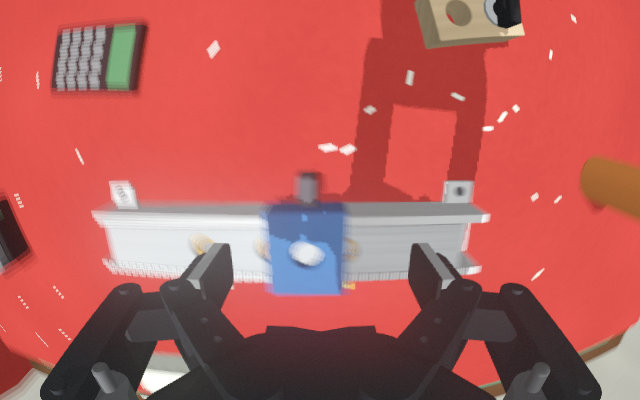

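Run:
```python
from h import *
import pickle
arm.capture('wrist');arm.capture('wrist')
st(); im,c=snap('wrist','w2'); pickle.dump(c,open('w2.pkl','wb')); print(c['cam_to_world'][:3,3]); st()
cv2.imwrite('pics/w2a.png',cv2.cvtColor(cv2.resize(im[160:310,90:490],None,fx=2,fy=2,interpolation=cv2.INTER_CUBIC),cv2.COLOR_RGB2BGR))
```

```text
t 2.17 tcp [597.96  60.92 155.25] yaw 177.26 tilt 0.09 F [ 0.1  0.5 -0.2] M [-0.01  0.02 -0.04] j6 -1.61 w 1.001
[529.88655143  64.0021069  298.13833264]
t 2.23 tcp [597.42  59.67 155.52] yaw 177.13 tilt 0.1 F [-0.   0.5  0.4] M [-0.03 -0.    0.05] j6 -1.61 w 0.999
```

View pics/w2a.png

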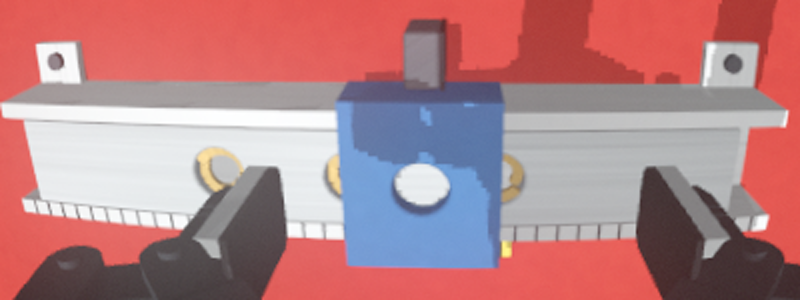

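View pics/w2.png

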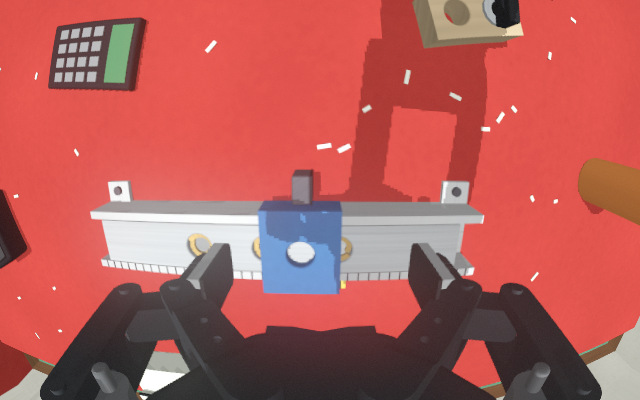

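Run:
```python
from h import *
import pickle
c=pickle.load(open('w2.pkl','rb'))
def W(u,v,z): return onz(c,90+(u+.5)/2-.5,160+(v+.5)/2-.5,z,True)[:2].round(1)
print('stop hole top rim',W(421,185,57),'L/R',W(393,185,57),W(449,185,57))
print('stop corners',W(338,100,57),W(503,100,57),W(347,266,57),W(498,267,57))
print('yellow hole right edge',W(525,175,46),'grey left edge',W(326,174,46))
print('white hole',W(221,172,46),W(197,165,46))
print('feet',W(56,61,6),W(733,64,6))
print('yellow cursor right corner',W(511,250,16))
im=cv2.imread('pics/w2.png');
print('park bore',onz(c,458,13,40,True)[:2],'flange',onz(c,498,9,45,True)[:2])
```

```text
stop hole top rim [644.9  41.4] L/R [644.5  29.2] [645.4  53.4]
stop corners [605.    9.5] [608.1  77.6] [686.    3.7] [688.8  73.5]
yellow hole right edge [647.6  87.2] grey left edge [643.3  -2.6]
white hole [641.6 -54.3] [638.  -66.3]
feet [ 591.5 -169.7] [611.7 202.1]
yellow cursor right corner [705.4  82.2]
park bore [437.64342288 191.06061582] flange [428.70862287 232.40232562]
```

```bash
python3 - <<'E'
from h import *
import pickle
c=pickle.load(open('w2.pkl','rb'));M=np.array(c['cam_to_world'])
p=np.array([597.9,60.6,155.3]);a=radians(177.2);X=np.array([cos(a),sin(a),0]);Y=np.array([sin(a),-cos(a),0]);Z=np.array([0,0,-1.])
f=200/tan(radians(c['vfov'])/2)
for d in (0,13):
  for x in (11,-11):
    for y in (42.5,-42.5):
      q=M[:3,:3].T@(p+x*X+y*Y-d*Z-M[:3,3]); r=np.hypot(q[0],q[1]);t=atan2(r,-q[2]); print(d,x,y,(c['cx']+f*t*q[0]/r).round(1),(c['cy']-f*t*q[1]/r).round(1))
E
python3 -c "
import cv2
im=cv2.imread('pics/w2.png');cv2.imwrite('pics/w2f.png',cv2.resize(im[220:340,150:300],None,fx=4,fy=4))"
```

```text
0 11 42.5 403.5 230.5
0 11 -42.5 236.2 230.3
0 -11 42.5 399.5 268.6
0 -11 -42.5 240.3 268.4
13 11 42.5 410.3 240.6
13 11 -42.5 229.4 240.4
13 -11 42.5 405.3 280.8
13 -11 -42.5 234.4 280.7
```

View pics/w2f.png

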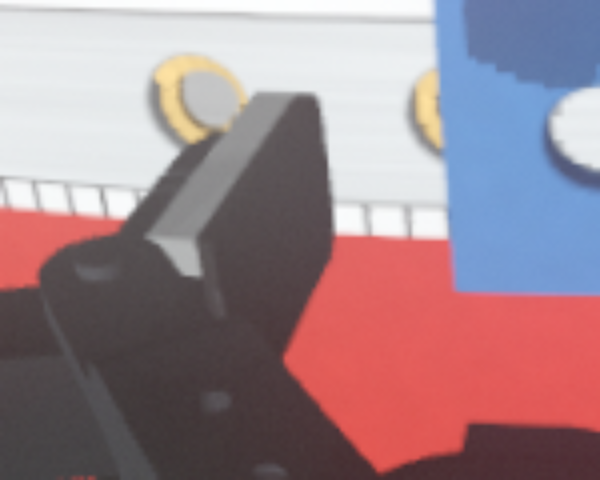

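Run:
```python
from h import *
arm.capture('wrist')
st();plan(646.5,41.5,155,176.95,2)
```

```text
t 2.27 tcp [597.25  58.92 155.81] yaw 177.06 tilt 0.08 F [-0.8  0.3 -0.3] M [-0.03  0.08  0.05] j6 -1.61 w 0.999
n 2 twist/row 0.06
[[np.float64(-0.025), np.float64(-0.0074), np.float64(0.0004)], [np.float64(-0.025), np.float64(-0.0074), np.float64(0.0004)]]
```

Call:
{"api": "play_rows", "payload": {
  "slide": [
    [-0.025,-0.008,0],
    [-0.025,-0.008,0.03],
    [0,0,0.05],
    [0,0,0.02],
    [0,0,0]
  ],
  "twist": [0,0,0,0,0],
  "fingers": [0,0,0,0,0]
}}

```text
clock: 2.9
tool_pos: [644.9, 39.2, 54.5]
orientation: [0.027, 1.0, 0.0, -0.002]
ft_force: [0.6, 0.2, 0.3]
gripper_width: 1.0
```

Run:
```python
from h import *
import pickle
st(); im,c=snap('wrist','w3'); pickle.dump(c,open('w3.pkl','wb')); st();plan(646.5,41.5,41,176.95,3)
```

```text
t 2.9 tcp [644.91  39.2   54.48] yaw 176.95 tilt 0.27 F [0.6 0.2 0.3] M [-0.01 -0.05 -0.  ] j6 -1.63 w 1.0
t 2.95 tcp [646.31  39.36  56.24] yaw 176.98 tilt 0.08 F [0.4 0.1 0.2] M [-0.02  0.03 -0.01] j6 -1.63 w 1.0
n 3 twist/row 0.01
[[np.float64(-0.0), np.float64(0.0007), np.float64(0.0051)], [np.float64(-0.0), np.float64(0.0007), np.float64(0.0051)], [np.float64(-0.0), np.float64(0.0007), np.float64(0.0051)]]
```

View pics/w3.png

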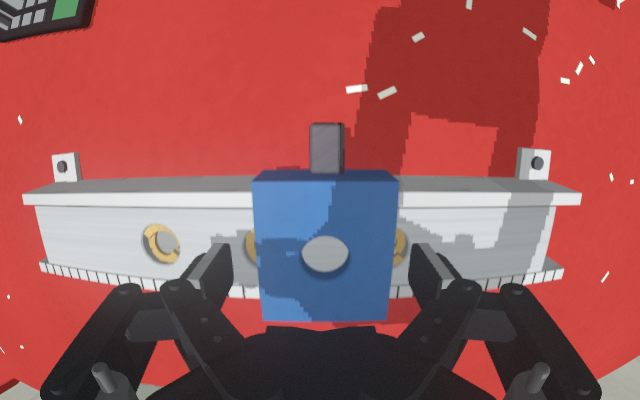

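Call:
{"api": "play_rows", "payload": {
  "slide": [
    [0,0.002,0.005],
    [0,0,0.005],
    [0,0,0.005],
    [0,0,0]
  ],
  "twist": [0,0,0,0],
  "fingers": [0,0,0,0]
}}

```text
clock: 3.45
tool_pos: [646.7, 42.7, 40.9]
orientation: [0.025, 1.0, 0.0, -0.0]
ft_force: [-0.2, 0.7, 0.3]
gripper_width: 0.999
```

Call:
{"api": "play_rows", "payload": {
  "slide": [
    [0,0,0],
    [0,0,0]
  ],
  "twist": [0,0],
  "fingers": [0.12,0.17]
}}

```text
clock: 3.7
tool_pos: [647.2, 42.1, 41.6]
orientation: [0.025, 1.0, -0.0, 0.0]
ft_force: [0.3, -1.7, 0.9]
gripper_width: 0.831
```

Call:
{"api": "play_rows", "payload": {
  "slide": [
    [0,0,0],
    [0,0,0]
  ],
  "twist": [0,0],
  "fingers": [0.22,0.25]
}}

```text
clock: 3.95
tool_pos: [647.3, 42.1, 42.4]
orientation: [0.025, 1.0, -0.0, 0.0]
ft_force: [-2.1, -2.3, 5.1]
gripper_width: 0.797
```

Run:
```python
from h import *
import pickle
st(); im,c=snap('wrist','w4'); pickle.dump(c,open('w4.pkl','wb')); st()
```

```text
t 3.95 tcp [647.26  42.11  42.43] yaw 177.11 tilt 0.06 F [-2.1 -2.3  5.1] M [-0.35  0.39  0.03] j6 -1.63 w 0.797
t 4.0 tcp [647.24  42.07  42.39] yaw 177.11 tilt 0.06 F [-2.3 -2.2  6.1] M [-0.38  0.45  0.07] j6 -1.63 w 0.793
```

View pics/w4.png

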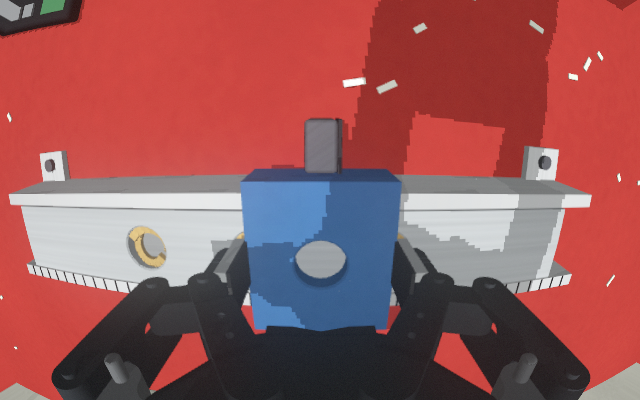

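Call:
{"api": "play_rows", "payload": {
  "slide": [
    [0,0.007,-0.0005],
    [0,0.007,0],
    [0,0.007,0],
    [0,0.007,0],
    [0,0.0055,0]
  ],
  "twist": [0,0,0,0,0],
  "fingers": [0.25,0.25,0.25,0.25,0.25]
}}

```text
clock: 4.62
tool_pos: [649.0, 75.1, 42.4]
orientation: [0.025, 1.0, -0.001, 0.0]
ft_force: [-1.0, -5.2, 3.3]
gripper_width: 0.797
```

Call:
{"api": "play_rows", "payload": {
  "slide": [
    [0,0,0],
    [0,0,0]
  ],
  "twist": [0,0],
  "fingers": [0.25,0.25]
}}

```text
clock: 4.88
tool_pos: [649.0, 75.8, 42.4]
orientation: [0.025, 1.0, -0.0, 0.0]
ft_force: [-1.6, -1.5, 6.0]
gripper_width: 0.793
```

Run:
```python
from h import *
import pickle
st(); im,c=snap('wrist','w5'); pickle.dump(c,open('w5.pkl','wb')); st()
```

```text
t 4.88 tcp [649.02  75.81  42.41] yaw 177.11 tilt 0.04 F [-1.6 -1.5  6. ] M [-0.51  0.29  0.07] j6 -1.57 w 0.793
t 4.92 tcp [649.05  75.82  42.45] yaw 177.11 tilt 0.05 F [-1.3 -2.9  5.4] M [-0.53  0.23  0.05] j6 -1.57 w 0.792
```

View pics/w5.png

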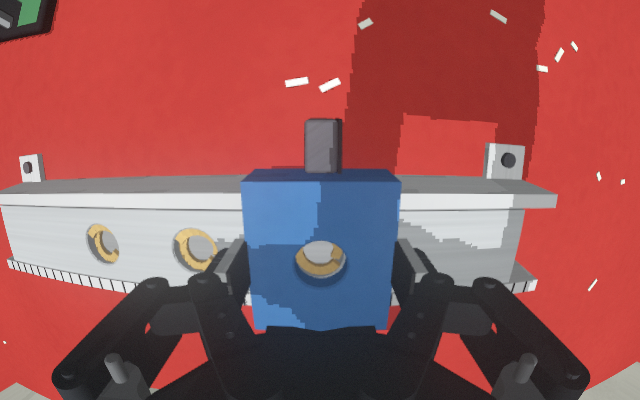

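Run:
```python
from h import *
import pickle
im=cv2.imread('pics/w5.png');cv2.imwrite('pics/w5a.png',cv2.resize(im[215:305,70:370],None,fx=2.6,fy=6,interpolation=cv2.INTER_CUBIC))
cv2.imwrite('pics/w5b.png',cv2.resize(im[230:290,280:360],None,fx=9,fy=9,interpolation=cv2.INTER_CUBIC))
```

```text
(no output)
```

View pics/w5b.png

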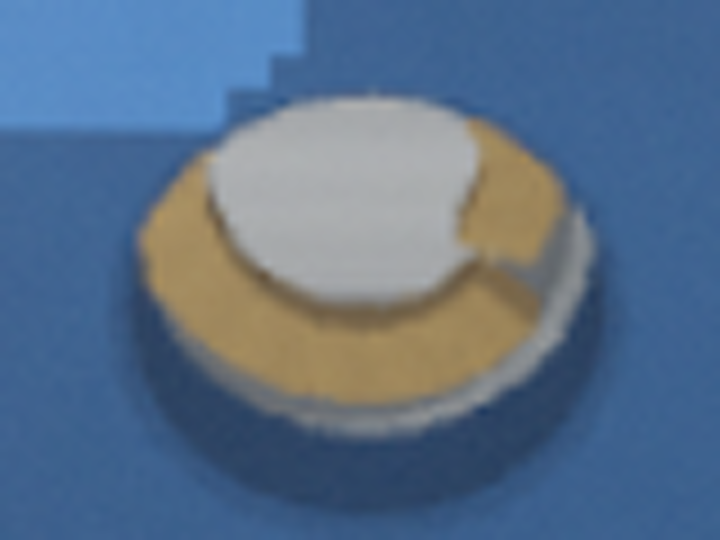

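View pics/w5a.png

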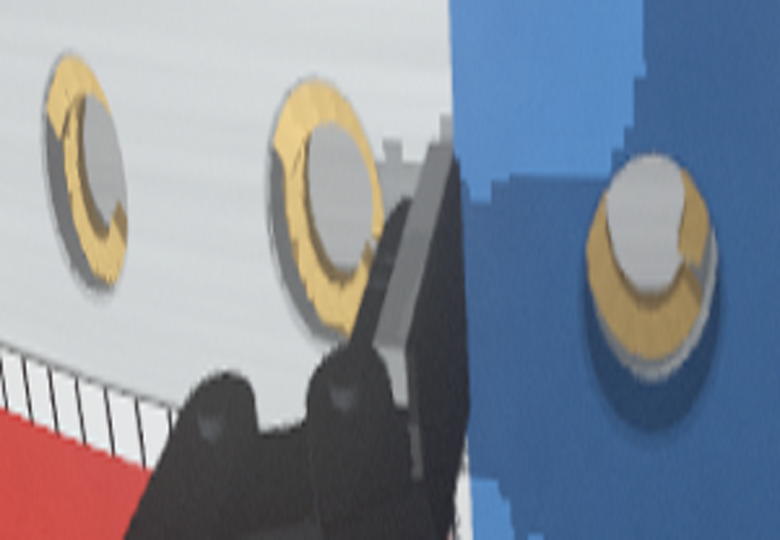

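Call:
{"api": "play_rows", "payload": {
  "slide": [
    [0,-0.001,0],
    [0,0,0]
  ],
  "twist": [0,0],
  "fingers": [0.25,0.25]
}}

```text
clock: 5.18
tool_pos: [649.0, 75.8, 42.4]
orientation: [0.025, 1.0, 0.001, 0.0]
ft_force: [-1.1, 0.9, 5.1]
gripper_width: 0.795
```

Run:
```python
from h import *
import pickle
st(); im,c=snap('wrist','w6'); pickle.dump(c,open('w6.pkl','wb')); st()
im=cv2.imread('pics/w6.png')
cv2.imwrite('pics/w6b.png',cv2.resize(im[230:290,280:360],None,fx=9,fy=9,interpolation=cv2.INTER_CUBIC))
```

```text
t 5.17 tcp [648.99  75.77  42.4 ] yaw 177.11 tilt 0.09 F [-1.1  0.9  5.1] M [-0.21  0.19 -0.03] j6 -1.58 w 0.795
t 5.22 tcp [649.05  75.77  42.45] yaw 177.11 tilt 0.09 F [-1.1  0.6  5. ] M [-0.2   0.14  0.02] j6 -1.58 w 0.792
```

View pics/w6b.png

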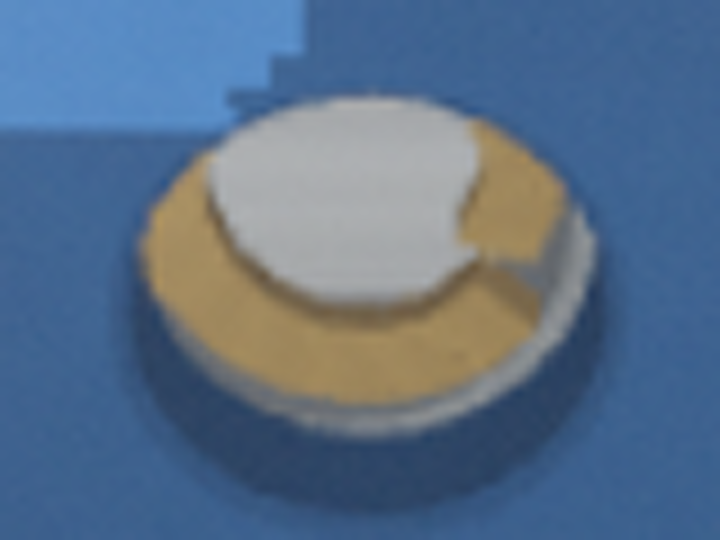

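Call:
{"api": "play_rows", "payload": {
  "slide": [
    [0,-0.0015,0],
    [0,0,0]
  ],
  "twist": [0,0],
  "fingers": [0.25,0.25]
}}

```text
clock: 5.48
tool_pos: [649.0, 75.0, 42.4]
orientation: [0.025, 1.0, 0.001, 0.001]
ft_force: [-0.4, 3.8, 4.7]
gripper_width: 0.798
```

Run:
```python
from h import *
import pickle
st(); im,c=snap('wrist','w7'); pickle.dump(c,open('w7.pkl','wb')); st()
im=cv2.imread('pics/w7.png')
cv2.imwrite('pics/w7b.png',cv2.resize(im[230:290,280:360],None,fx=9,fy=9,interpolation=cv2.INTER_CUBIC))
```

```text
t 5.47 tcp [648.98  75.03  42.43] yaw 177.12 tilt 0.14 F [-0.4  3.8  4.7] M [ 0.01  0.17 -0.11] j6 -1.58 w 0.798
t 5.53 tcp [648.96  75.    42.4 ] yaw 177.12 tilt 0.13 F [-0.9  2.6  5.2] M [ 0.06  0.17 -0.04] j6 -1.58 w 0.796
```

View pics/w7b.png

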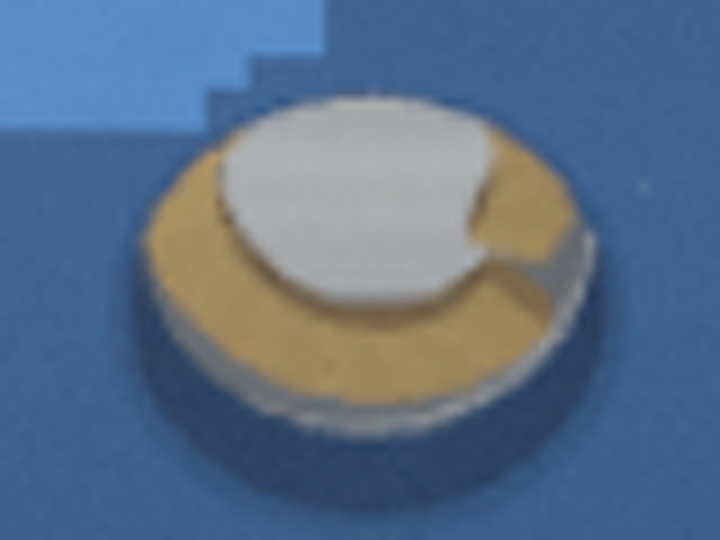

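Run:
```python
from h import *
import pickle
c=pickle.load(open('w7.pkl','rb'))
def W(u,v,z): return onz(c,280+(u+.5)/9-.5,230+(v+.5)/9-.5,z,True)[:2].round(1)
print(W(370,93,57),W(368,512,57),W(127,280,57),W(605,280,57)); st()
```

```text
[636.3  75.7] [661.   74.4] [646.3  62.7] [647.5  87.3]
t 5.53 tcp [648.96  75.    42.4 ] yaw 177.12 tilt 0.13 F [-0.9  2.6  5.2] M [ 0.06  0.17 -0.04] j6 -1.58 w 0.796
```

Call:
{"api": "play_rows", "payload": {
  "slide": [
    [0,0,0],
    [0,0,0],
    [0,0,-0.03],
    [0,0,-0.06]
  ],
  "twist": [0,0,0,0],
  "fingers": [0,0,0,0]
}}

```text
clock: 6.02
tool_pos: [646.4, 73.4, 129.4]
orientation: [0.025, 1.0, 0.0, -0.004]
ft_force: [0.3, 0.4, 0.4]
gripper_width: 1.004
```

Run:
```python
from h import *
st(); plan(425,195,150,177)
```

```text
t 6.03 tcp [646.43  73.42 129.42] yaw 177.09 tilt 0.41 F [0.3 0.4 0.4] M [-0.03 -0.   -0.02] j6 -1.58 w 1.004
n 5 twist/row 0.02
[[np.float64(0.0455), np.float64(0.022), np.float64(-0.0041)], [np.float64(0.0455), np.float64(0.022), np.float64(-0.0041)], [np.float64(0.0455), np.float64(0.022), np.float64(-0.0041)], [np.float64(0.0455), np.float64(0.022), np.float64(-0.0041)], [np.float64(0.0455), np.float64(0.022), np.float64(-0.0041)]]
```

Call:
{"api": "play_rows", "payload": {
  "slide": [
    [0.045,0.029,-0.004],
    [0.045,0.029,-0.004],
    [0.045,0.029,-0.004],
    [0.045,0.029,-0.004],
    [0.045,0.029,-0.004]
  ],
  "twist": [0,0,0,0,0],
  "fingers": [0,0,0,0,0]
}}

```text
clock: 6.65
tool_pos: [429.9, 230.4, 152.0]
orientation: [0.026, 1.0, 0.0, 0.0]
ft_force: [0.3, 0.0, -0.9]
gripper_width: 1.001
```

Call:
{"api": "play_rows", "payload": {
  "slide": [
    [0,0,0],
    [0,0,0],
    [0,0,0]
  ],
  "twist": [0,0,0],
  "fingers": [0.3,0.3,0.3]
}}

```text
clock: 7.02
tool_pos: [432.4, 229.1, 151.8]
orientation: [0.026, 1.0, -0.0, 0.0]
ft_force: [-0.3, 0.7, 0.4]
gripper_width: 0.696
```

Run:
```python
from h import *
import pickle
st(); im,c=snap('wrist','w8'); pickle.dump(c,open('w8.pkl','wb')); st()
im=cv2.imread('pics/w8.png')
cv2.imwrite('pics/w8b.png',cv2.resize(im[180:300,220:420],None,fx=4,fy=4,interpolation=cv2.INTER_CUBIC))
```

```text
t 7.03 tcp [432.42 229.08 151.76] yaw 177.04 tilt 0.03 F [-0.3  0.7  0.4] M [-0.02  0.01 -0.02] j6 -1.26 w 0.696
t 7.08 tcp [432.32 228.98 151.66] yaw 177.02 tilt 0.01 F [-1.1 -0.   0. ] M [-0.02  0.03  0.05] j6 -1.26 w 0.699
```

View pics/w8.png

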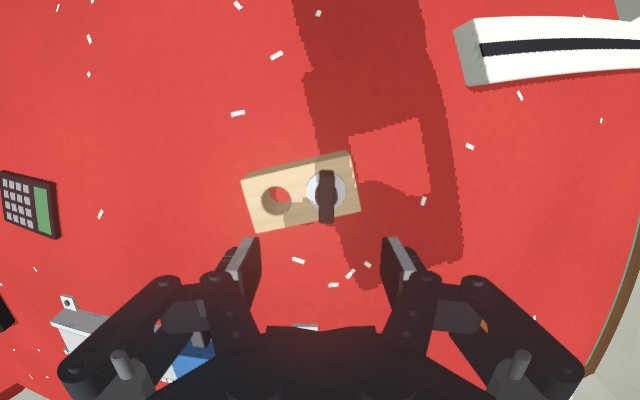

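View pics/w8b.png

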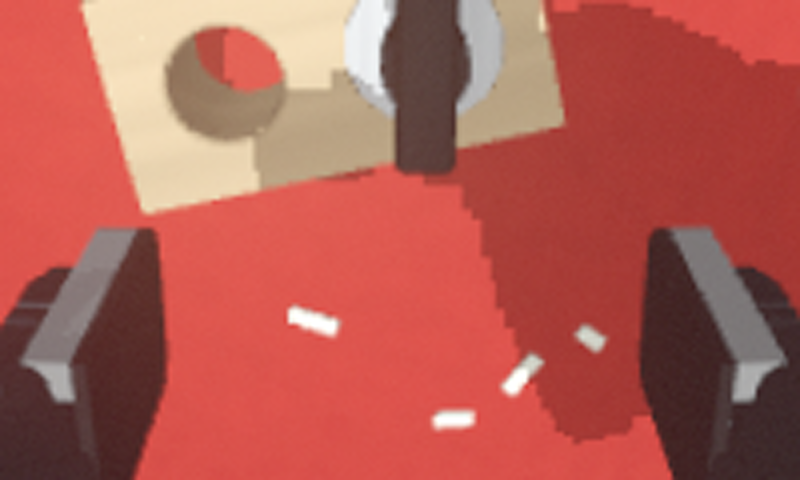

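Run:
```python
from h import *
im=cv2.imread('pics/w8.png')
cv2.imwrite('pics/w8c.png',cv2.resize(im[140:240,270:370],None,fx=6,fy=6,interpolation=cv2.INTER_CUBIC))
```

```text
(no output)
```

View pics/w8c.png

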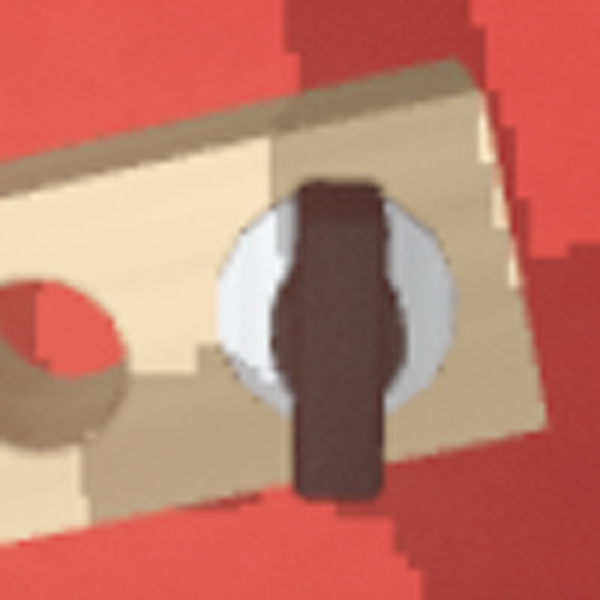

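Run:
```python
from h import *
import pickle
c=pickle.load(open('w8.pkl','rb'))
def W(u,v,z): return onz(c,270+(u+.5)/6-.5,140+(v+.5)/6-.5,z,True)[:2].round(1)
print(W(340,213,71),W(338,499,71), W(293,480,71),W(384,480,71),W(296,230,71),W(384,230,71)); 
print('flange L/R',W(217,305,45),W(457,305,45)); print('bore other',W(40,365,40))
st()
```

```text
[409.8 234.6] [447.  232.6] [444.1 227. ] [444.7 238.6] [411.6 229.1] [412.2 239.9]
flange L/R [427.2 217.2] [428.9 250.4]
bore other [436.  190.8]
t 7.08 tcp [432.32 228.98 151.66] yaw 177.02 tilt 0.01 F [-1.1 -0.   0. ] M [-0.02  0.03  0.05] j6 -1.26 w 0.699
```

Call:
{"api": "play_rows", "payload": {
  "slide": [
    [0.004,0.0045,0.03],
    [0,0,0.045],
    [0,0,0.02],
    [0,0,0],
    [0,0,0]
  ],
  "twist": [0,0,0,0,0],
  "fingers": [0.4,0.4,0.4,0.4,0.4]
}}

```text
clock: 7.7
tool_pos: [428.6, 234.2, 57.4]
orientation: [0.026, 1.0, 0.0, 0.001]
ft_force: [-0.4, 0.2, -1.0]
gripper_width: 0.598
```

Run:
```python
from h import *
import pickle
st(); im,c=snap('wrist','w9'); pickle.dump(c,open('w9.pkl','wb')); st()
```

```text
t 7.7 tcp [428.6  234.2   57.45] yaw 177.06 tilt 0.06 F [-0.4  0.2 -1. ] M [0.03 0.01 0.  ] j6 -1.25 w 0.598
t 7.75 tcp [428.74 234.38  57.79] yaw 177.07 tilt 0.11 F [ 0.5 -0.6 -0.4] M [ 0.03  0.   -0.02] j6 -1.25 w 0.598
```

View pics/w9.png

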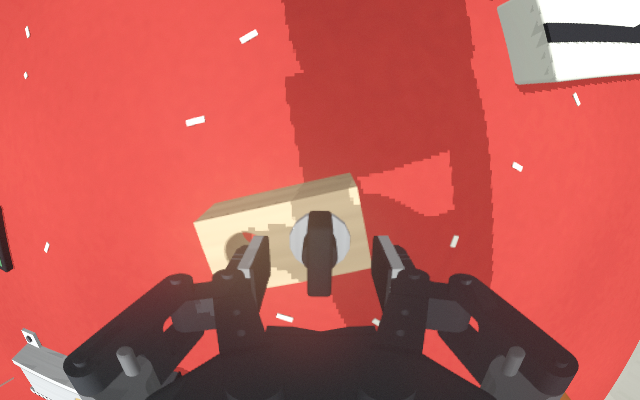

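Call:
{"api": "play_rows", "payload": {
  "slide": [
    [0,0,0.0055],
    [0,0,0.005],
    [0,0,0]
  ],
  "twist": [0,0,0],
  "fingers": [0.5,0.6,0.7]
}}

```text
clock: 8.12
tool_pos: [427.1, 234.3, 46.1]
orientation: [0.025, 1.0, -0.0, -0.0]
ft_force: [-1.0, -1.1, -0.3]
gripper_width: 0.301
```

Call:
{"api": "play_rows", "payload": {
  "slide": [
    [0,0,0],
    [0,0,0],
    [0,0,0],
    [0,0,0]
  ],
  "twist": [0,0,0,0],
  "fingers": [0.8,0.95,1,1]
}}

```text
clock: 8.62
tool_pos: [427.6, 234.5, 46.6]
orientation: [0.025, 1.0, 0.0, 0.0]
ft_force: [-0.2, 0.4, 2.8]
gripper_width: 0.124
```

Run:
```python
from h import *
import pickle
st(); im,c=snap('wrist','w10'); pickle.dump(c,open('w10.pkl','wb')); st()
```

```text
t 8.62 tcp [427.65 234.49  46.57] yaw 177.11 tilt 0.03 F [-0.2  0.4  2.8] M [0.01 0.07 0.03] j6 -1.25 w 0.124
t 8.68 tcp [427.62 234.5   46.56] yaw 177.11 tilt 0.03 F [-1.   0.9  3.3] M [ 0.06  0.06 -0.03] j6 -1.25 w 0.121
```

View pics/w10.png

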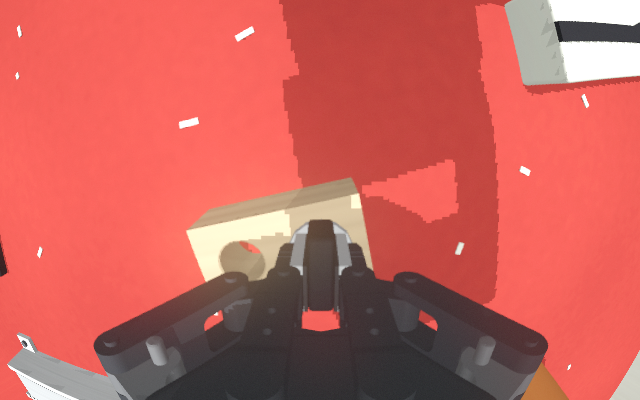

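Call:
{"api": "play_rows", "payload": {
  "slide": [
    [0,0,-0.01],
    [0,0,-0.025],
    [0,0,-0.035],
    [0,0,-0.005],
    [0,0,0]
  ],
  "twist": [0,0,0,0,0],
  "fingers": [1,1,1,1,1]
}}

```text
clock: 9.3
tool_pos: [427.3, 234.3, 121.3]
orientation: [0.025, 1.0, 0.0, 0.0]
ft_force: [-0.2, 0.2, -0.9]
gripper_width: 0.127
```

Run:
```python
from h import *
st(); plan(648,75,122,177,5); snap('wrist','w11')
```

```text
t 9.3 tcp [427.25 234.31 121.28] yaw 177.11 tilt 0.01 F [-0.2  0.2 -0.9] M [0.06 0.01 0.02] j6 -1.25 w 0.127
n 5 twist/row 0.02
[[np.float64(-0.0457), np.float64(-0.0296), np.float64(-0.0001)], [np.float64(-0.0457), np.float64(-0.0296), np.float64(-0.0001)], [np.float64(-0.0457), np.float64(-0.0296), np.float64(-0.0001)], [np.float64(-0.0457), np.float64(-0.0295), np.float64(-0.0001)], [np.float64(-0.0457), np.float64(-0.0295), np.float64(-0.0001)]]
```

View pics/w11.png

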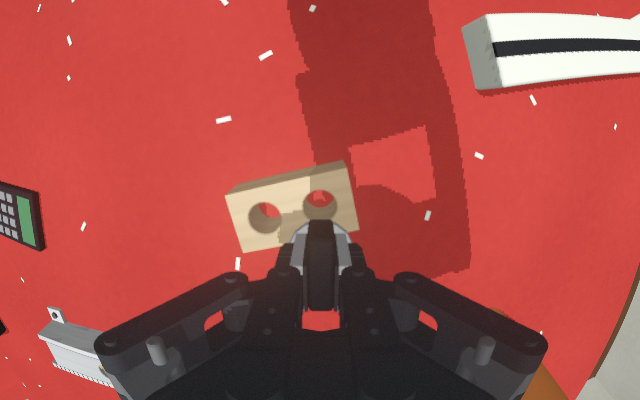

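Lifted cleanly; the screw is held upright at (320, 240), both bores empty. Moving to the stop.

Call:
{"api": "play_rows", "payload": {
  "slide": [
    [-0.03,-0.02,0],
    [-0.054,-0.035,0],
    [-0.054,-0.035,0],
    [-0.054,-0.035,0],
    [-0.037,-0.023,0]
  ],
  "twist": [0,0,0,0,0],
  "fingers": [1,1,1,1,1]
}}

```text
clock: 9.98
tool_pos: [645.3, 76.1, 119.1]
orientation: [0.026, 1.0, -0.0, -0.001]
ft_force: [-0.8, -0.1, -1.4]
gripper_width: 0.131
```

Call:
{"api": "play_rows", "payload": {
  "slide": [
    [0,0,0],
    [0,0,0],
    [0,0,0]
  ],
  "twist": [0,0,0],
  "fingers": [1,1,1]
}}

```text
clock: 10.35
tool_pos: [642.7, 79.3, 120.6]
orientation: [0.025, 1.0, 0.0, -0.001]
ft_force: [-0.7, 0.9, -0.2]
gripper_width: 0.127
```

Run:
```python
from h import *
import pickle
st(); im,c=snap('wrist','w12');pickle.dump(c,open('w12.pkl','wb')); plan(648,75,100,177,2); im,c=snap('scene','s12'); snap('top','t12'); st()
cv2.imwrite('pics/s12a.png',cv2.cvtColor(cv2.resize(im[160:290,270:430],None,fx=4.5,fy=4.5,interpolation=cv2.INTER_CUBIC),cv2.COLOR_RGB2BGR))
```

```text
t 10.35 tcp [642.75  79.32 120.61] yaw 177.17 tilt 0.12 F [-0.7  0.9 -0.2] M [-0.02 -0.03  0.01] j6 -1.57 w 0.127
n 2 twist/row 0.09
[[np.float64(-0.0026), np.float64(-0.002), np.float64(0.0105)], [np.float64(-0.0026), np.float64(-0.002), np.float64(0.0105)]]
t 10.5 tcp [643.51  79.21 121.49] yaw 177.18 tilt 0.01 F [ 0.4 -0.4 -2.2] M [-0.07 -0.    0.01] j6 -1.57 w 0.129
```

View pics/w12.png

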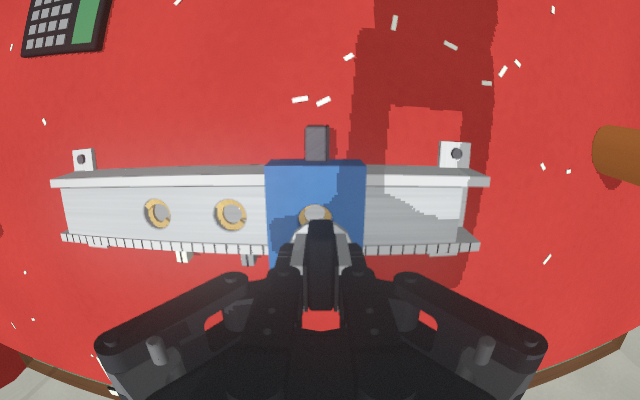

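View pics/s12a.png

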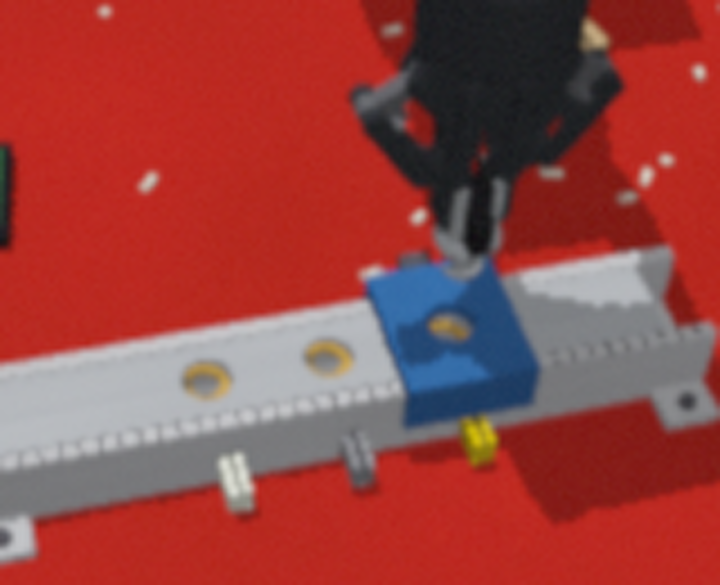

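Call:
{"api": "play_rows", "payload": {
  "slide": [
    [-0.0045,-0.004,0.01],
    [0,0,0.01],
    [0,0,0],
    [0,0,0]
  ],
  "twist": [0,0,0,0],
  "fingers": [1,1,1,1]
}}

```text
clock: 11.0
tool_pos: [648.4, 74.0, 101.1]
orientation: [0.025, 1.0, 0.0, -0.0]
ft_force: [-0.0, 0.1, -0.6]
gripper_width: 0.128
```

Run:
```python
from h import *
import pickle
for i in range(2): st(); im,c=snap('scene','s13')
im2,c2=snap('wrist','w13');pickle.dump(c2,open('w13.pkl','wb'));st()
cv2.imwrite('pics/s13a.png',cv2.cvtColor(cv2.resize(im[190:270,330:400],None,fx=7,fy=7,interpolation=cv2.INTER_CUBIC),cv2.COLOR_RGB2BGR))
cv2.imwrite('pics/w13a.png',cv2.cvtColor(cv2.resize(im2[130:280,240:400],None,fx=4,fy=4,interpolation=cv2.INTER_CUBIC),cv2.COLOR_RGB2BGR))
```

```text
t 11.0 tcp [648.4   74.04 101.05] yaw 177.11 tilt 0.03 F [-0.   0.1 -0.6] M [-0.01  0.01 -0.03] j6 -1.58 w 0.128
t 11.05 tcp [648.62  74.03 101.39] yaw 177.11 tilt 0.01 F [-0.4  0.1 -0.2] M [0.   0.03 0.  ] j6 -1.58 w 0.127
t 11.15 tcp [648.72  74.07 101.66] yaw 177.11 tilt 0.04 F [ 0.9 -0.4 -1.7] M [-0.02 -0.01 -0.03] j6 -1.58 w 0.13
```

View pics/s13a.png

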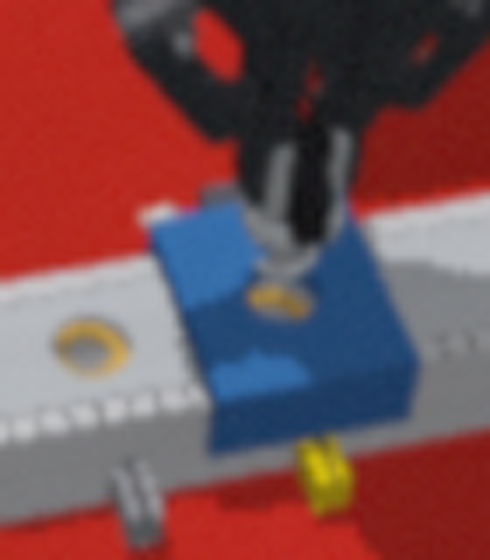

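View pics/w13a.png

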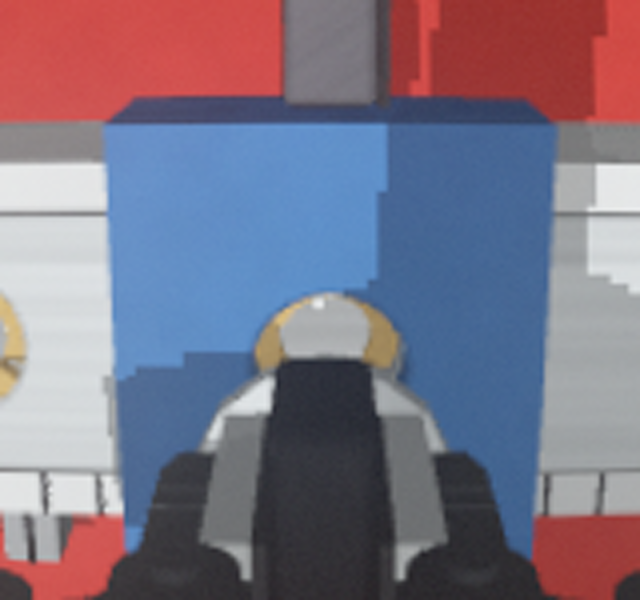

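Run:
```python
from h import *
import pickle
c=pickle.load(open('w13.pkl','rb'))
def W(u,v,z): return onz(c,240+(u+.5)/4-.5,130+(v+.5)/4-.5,z,True)[:2].round(1)
print('near rim',W(331,293,57),'LR',W(256,350,57),W(406,350,57)); print('plate near',W(106,123,57),W(556,124,57))
print('wing near top end',W(324,358,101.6-6.5+31)); st()
```

```text
near rim [636.4  75.9] LR [645.3  63.5] [646.5  87.5]
plate near [607.4  42.6] [611. 112.]
wing near top end [622.5  75.4]
t 11.15 tcp [648.72  74.07 101.66] yaw 177.11 tilt 0.04 F [ 0.9 -0.4 -1.7] M [-0.02 -0.01 -0.03] j6 -1.58 w 0.13
```

Run:
```python
from h import *
im=cv2.imread('pics/w13.png'); a=im[190:330,270:370].astype(float)
a=np.clip(a*2.2,0,255).astype('uint8')
cv2.imwrite('pics/w13c.png',cv2.resize(a,None,fx=4,fy=4,interpolation=cv2.INTER_CUBIC))
```

```text
(no output)
```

View pics/w13c.png

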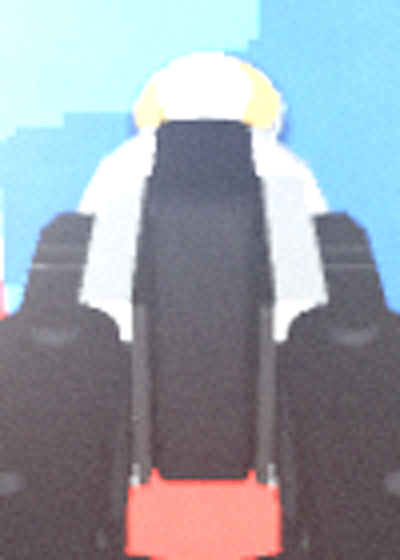

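Run:
```python
from h import *
import pickle
c=pickle.load(open('w13.pkl','rb'))
for z in (125,126.5): print(onz(c,321,240,z,True).round(1),onz(c,321,309.5,z,True).round(1),'bottom near',onz(c,321,220,z-26,True).round(1))
```

```text
[632.2  75.1 125. ] [668.1  73.3 125. ] bottom near [632.7  75.1  99. ]
[631.6  75.1 126.5] [667.   73.4 126.5] bottom near [632.1  75.2 100.5]
```

Call:
{"api": "play_rows", "payload": {
  "slide": [
    [0.001,0.001,0],
    [0,0,0.004],
    [0,0,0.004],
    [0,0,0]
  ],
  "twist": [0,0,0,0],
  "fingers": [1,1,1,1]
}}

```text
clock: 11.65
tool_pos: [647.1, 75.1, 92.6]
orientation: [0.025, 1.0, 0.0, -0.001]
ft_force: [-0.3, -0.5, -0.3]
gripper_width: 0.128
```

Call:
{"api": "play_rows", "payload": {
  "slide": [
    [0,0,0.003],
    [0,0,0.002],
    [0,0,0.002],
    [0,0,0]
  ],
  "twist": [0,0,0,0],
  "fingers": [1,1,1,1]
}}

```text
clock: 12.15
tool_pos: [647.4, 75.1, 86.1]
orientation: [0.025, 1.0, -0.0, -0.0]
ft_force: [-0.3, -0.2, -1.5]
gripper_width: 0.127
```

Call:
{"api": "play_rows", "payload": {
  "slide": [
    [0,0,0.002],
    [0,0,0.0015],
    [0,0,0]
  ],
  "twist": [0,0,0],
  "fingers": [1,1,1]
}}

```text
clock: 12.52
tool_pos: [647.4, 75.1, 82.6]
orientation: [0.025, 1.0, 0.0, -0.0]
ft_force: [-0.4, -0.4, -1.3]
gripper_width: 0.124
```

Call:
{"api": "play_rows", "payload": {
  "slide": [
    [0,0,0.001],
    [0,0,0.001],
    [0,0,0]
  ],
  "twist": [0,0,0],
  "fingers": [1,1,1]
}}

```text
clock: 12.9
tool_pos: [647.5, 75.1, 80.7]
orientation: [0.025, 1.0, 0.0, -0.0]
ft_force: [0.5, -0.4, -0.7]
gripper_width: 0.127
```

Call:
{"api": "play_rows", "payload": {
  "slide": [
    [0,0,0.001],
    [0,0,0.001],
    [0,0,0]
  ],
  "twist": [0,0,0],
  "fingers": [1,1,1]
}}

```text
clock: 13.28
tool_pos: [647.4, 75.1, 78.6]
orientation: [0.025, 1.0, 0.0, -0.0]
ft_force: [-0.9, 0.4, -1.0]
gripper_width: 0.126
```

Call:
{"api": "play_rows", "payload": {
  "slide": [
    [0,0,0.0015],
    [0,0,0.0015],
    [0,0,0]
  ],
  "twist": [0,0,0],
  "fingers": [1,1,1]
}}

```text
clock: 13.65
tool_pos: [647.4, 75.1, 75.6]
orientation: [0.025, 1.0, 0.0, -0.0]
ft_force: [-0.3, 0.6, -0.6]
gripper_width: 0.127
```

Call:
{"api": "play_rows", "payload": {
  "slide": [
    [0,0,0.0015],
    [0,0,0.0015],
    [0,0,0]
  ],
  "twist": [0,0,0],
  "fingers": [1,1,1]
}}

```text
clock: 14.02
tool_pos: [647.4, 75.1, 72.6]
orientation: [0.025, 1.0, 0.0, -0.0]
ft_force: [-0.0, 0.2, -1.1]
gripper_width: 0.127
```

Call:
{"api": "play_rows", "payload": {
  "slide": [
    [0,0,0.001],
    [0,0,0.001],
    [0,0,0]
  ],
  "twist": [0,0,0],
  "fingers": [1,1,1]
}}

```text
clock: 14.4
tool_pos: [647.4, 75.1, 70.7]
orientation: [0.025, 1.0, 0.0, -0.0]
ft_force: [0.9, 0.2, -1.9]
gripper_width: 0.127
```

Call:
{"api": "play_rows", "payload": {
  "slide": [
    [0,0,0.001],
    [0,0,0]
  ],
  "twist": [0,0],
  "fingers": [1,1]
}}

```text
clock: 14.65
tool_pos: [647.5, 75.1, 69.7]
orientation: [0.025, 1.0, 0.0, -0.0]
ft_force: [0.1, 0.2, -0.6]
gripper_width: 0.13
```

Call:
{"api": "play_rows", "payload": {
  "slide": [
    [0,0,0.001],
    [0,0,0]
  ],
  "twist": [0,0],
  "fingers": [1,1]
}}

```text
clock: 14.9
tool_pos: [647.5, 75.1, 68.7]
orientation: [0.025, 1.0, 0.0, -0.0]
ft_force: [-0.3, -0.6, -1.5]
gripper_width: 0.13
```

Call:
{"api": "play_rows", "payload": {
  "slide": [
    [0,0,0.0007],
    [0,0,0]
  ],
  "twist": [0,0],
  "fingers": [1,1]
}}

```text
clock: 15.15
tool_pos: [647.6, 75.1, 68.4]
orientation: [0.025, 1.0, -0.0, 0.0]
ft_force: [-0.4, -0.2, 0.7]
gripper_width: 0.129
```

Call:
{"api": "play_rows", "payload": {
  "slide": [
    [0,0.0001,0.0004],
    [0,0.0001,0.0004],
    [0,0,0]
  ],
  "twist": [10,10,0],
  "fingers": [1,1,1]
}}

```text
clock: 15.52
tool_pos: [647.8, 75.3, 67.4]
orientation: [0.198, 0.98, 0.0, 0.0]
ft_force: [-0.5, 0.3, 0.5]
gripper_width: 0.129
```

Run:
```python
from h import *
st()
```

```text
t 15.53 tcp [647.8   75.32  67.43] yaw 157.2 tilt 0.03 F [-0.5  0.3  0.5] M [-0.   -0.04  0.04] j6 -1.23 w 0.129
```

Call:
{"api": "play_rows", "payload": {
  "slide": [
    [0,0.0001,0.0004],
    [0,0.0001,0.0005],
    [0,0.0001,0.0004],
    [0,0,0]
  ],
  "twist": [10,10,10,0],
  "fingers": [1,1,1,1]
}}

```text
clock: 16.02
tool_pos: [648.0, 75.6, 66.2]
orientation: [0.443, 0.896, 0.0, 0.0]
ft_force: [0.6, 1.1, -0.1]
gripper_width: 0.128
```

Run:
```python
from h import *
st()
```

```text
t 16.02 tcp [647.96  75.57  66.16] yaw 127.37 tilt 0.03 F [ 0.6  1.1 -0.1] M [ 0.02 -0.07  0.03] j6 -0.71 w 0.128
```

Call:
{"api": "play_rows", "payload": {
  "slide": [
    [0,0.0001,0.0004],
    [0,0.0001,0.0005],
    [0,0.0001,0.0004],
    [0,0,0]
  ],
  "twist": [10,10,10,0],
  "fingers": [1,1,1,1]
}}

```text
clock: 16.52
tool_pos: [648.5, 75.8, 64.9]
orientation: [0.66, 0.752, 0.0, 0.0]
ft_force: [1.0, 0.7, 0.2]
gripper_width: 0.124
```

Run:
```python
from h import *
st(); im,c=snap('scene','s14');st()
cv2.imwrite('pics/s14a.png',cv2.cvtColor(cv2.resize(im[180:270,320:410],None,fx=6,fy=6,interpolation=cv2.INTER_CUBIC),cv2.COLOR_RGB2BGR))
```

```text
t 16.52 tcp [648.5   75.85  64.92] yaw 97.47 tilt 0.07 F [1.  0.7 0.2] M [ 0.13 -0.32  0.03] j6 -0.18 w 0.124
t 16.57 tcp [648.49  75.84  64.91] yaw 97.53 tilt 0.07 F [2.2 0.8 0.9] M [ 0.12 -0.32  0.02] j6 -0.19 w 0.123
```

View pics/s14a.png

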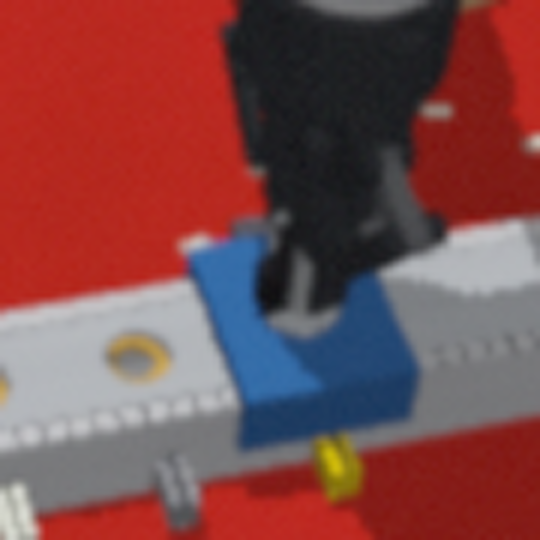

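Call:
{"api": "play_rows", "payload": {
  "slide": [
    [0,0.0001,0.0002],
    [0,0.0001,0.0003],
    [0,0,0]
  ],
  "twist": [5,7,0],
  "fingers": [1,1,1]
}}

```text
clock: 16.95
tool_pos: [648.8, 75.8, 64.5]
orientation: [0.735, 0.678, 0.001, 0.0]
ft_force: [1.7, 1.1, -0.2]
gripper_width: 0.128
```

Run:
```python
from h import *
st()
```

```text
t 16.95 tcp [648.82  75.84  64.47] yaw 85.44 tilt 0.08 F [ 1.7  1.1 -0.2] M [ 0.15 -0.5   0.03] j6 0.03 w 0.128
```

Call:
{"api": "play_rows", "payload": {
  "slide": [
    [0,0,0.0002],
    [0,0,0]
  ],
  "twist": [5,0],
  "fingers": [1,1]
}}

```text
clock: 17.2
tool_pos: [648.9, 75.8, 64.3]
orientation: [0.764, 0.646, 0.001, 0.0]
ft_force: [3.4, 0.8, -0.2]
gripper_width: 0.129
```

Run:
```python
from h import *
st()
```

```text
t 17.2 tcp [648.93  75.8   64.32] yaw 80.42 tilt 0.1 F [ 3.4  0.8 -0.2] M [ 0.24 -0.65  0.01] j6 0.11 w 0.129
```

Call:
{"api": "play_rows", "payload": {
  "slide": [
    [0,0,0.0002],
    [0,0,0]
  ],
  "twist": [5,0],
  "fingers": [1,1]
}}

```text
clock: 17.45
tool_pos: [649.1, 75.8, 64.2]
orientation: [0.791, 0.611, 0.001, 0.001]
ft_force: [4.6, 1.1, -0.5]
gripper_width: 0.13
```

Run:
```python
from h import *
st()
```

```text
t 17.45 tcp [649.07  75.75  64.16] yaw 75.38 tilt 0.11 F [ 4.6  1.1 -0.5] M [ 0.22 -0.95  0.08] j6 0.2 w 0.13
```

Call:
{"api": "play_rows", "payload": {
  "slide": [
    [0.0005,0.001,0],
    [0,0,0]
  ],
  "twist": [0,0],
  "fingers": [1,1]
}}

```text
clock: 17.7
tool_pos: [649.2, 75.9, 63.9]
orientation: [0.792, 0.61, -0.0, -0.0]
ft_force: [1.7, 0.5, 0.8]
gripper_width: 0.128
```

Run:
```python
from h import *
st()
```

```text
t 17.7 tcp [649.18  75.85  63.92] yaw 75.22 tilt 0.02 F [1.7 0.5 0.8] M [ 0.13 -0.45  0.01] j6 0.2 w 0.128
```

Call:
{"api": "play_rows", "payload": {
  "slide": [
    [0,0.0003,0.0002],
    [0,0,0]
  ],
  "twist": [5,0],
  "fingers": [1,1]
}}

```text
clock: 17.95
tool_pos: [649.3, 75.8, 63.6]
orientation: [0.818, 0.575, -0.0, -0.0]
ft_force: [2.2, 0.5, 0.8]
gripper_width: 0.127
```

Run:
```python
from h import *
st()
```

```text
t 17.95 tcp [649.35  75.79  63.59] yaw 70.21 tilt 0.03 F [2.2 0.5 0.8] M [ 0.07 -0.35 -0.03] j6 0.29 w 0.127
```

Call:
{"api": "play_rows", "payload": {
  "slide": [
    [0,0.0002,0.0002],
    [0,0,0]
  ],
  "twist": [4,0],
  "fingers": [1,1]
}}

```text
clock: 18.2
tool_pos: [649.5, 75.7, 63.6]
orientation: [0.837, 0.547, -0.0, -0.0]
ft_force: [0.4, 0.7, 2.0]
gripper_width: 0.126
```

Run:
```python
from h import *
st()
```

```text
t 18.2 tcp [649.55  75.71  63.61] yaw 66.25 tilt 0.02 F [0.4 0.7 2. ] M [ 0.01 -0.24 -0.03] j6 0.36 w 0.126
```

Call:
{"api": "play_rows", "payload": {
  "slide": [
    [0,0,0],
    [0,0,0]
  ],
  "twist": [3,0],
  "fingers": [1,1]
}}

```text
clock: 18.45
tool_pos: [649.6, 75.7, 63.6]
orientation: [0.851, 0.524, -0.0, -0.0]
ft_force: [0.9, 0.3, 3.5]
gripper_width: 0.126
```

Run:
```python
from h import *
st()
```

```text
t 18.45 tcp [649.61  75.71  63.61] yaw 63.26 tilt 0.01 F [0.9 0.3 3.5] M [-0.04 -0.2   0.  ] j6 0.41 w 0.126
```

Call:
{"api": "play_rows", "payload": {
  "slide": [
    [0,0,0.0001],
    [0,0,0]
  ],
  "twist": [3,0],
  "fingers": [1,1]
}}

```text
clock: 18.7
tool_pos: [649.7, 75.7, 63.6]
orientation: [0.865, 0.502, -0.0, 0.0]
ft_force: [0.7, 0.0, 3.9]
gripper_width: 0.127
```

Run:
```python
from h import *
st()
```

```text
t 18.7 tcp [649.69  75.71  63.58] yaw 60.25 tilt 0.01 F [0.7 0.  3.9] M [-0.14 -0.11 -0.05] j6 0.47 w 0.127
```

Call:
{"api": "play_rows", "payload": {
  "slide": [
    [0,0,0],
    [0,0,0]
  ],
  "twist": [3,0],
  "fingers": [1,1]
}}

```text
clock: 18.95
tool_pos: [649.8, 75.7, 63.6]
orientation: [0.878, 0.479, 0.0, 0.0]
ft_force: [-0.0, -0.1, 4.5]
gripper_width: 0.127
```

Run:
```python
from h import *
st()
```

```text
t 18.95 tcp [649.79  75.7   63.58] yaw 57.24 tilt 0.01 F [-0.  -0.1  4.5] M [-0.06 -0.09 -0.01] j6 0.52 w 0.127
```

Call:
{"api": "play_rows", "payload": {
  "slide": [
    [0,0,0],
    [0,0,0]
  ],
  "twist": [3,0],
  "fingers": [1,1]
}}

```text
clock: 19.2
tool_pos: [649.9, 75.7, 63.6]
orientation: [0.89, 0.456, 0.0, 0.0]
ft_force: [1.0, 0.2, 5.3]
gripper_width: 0.123
```

Run:
```python
from h import *
st(); im,c=snap('wrist','w15');st()
cv2.imwrite('pics/w15a.png',cv2.cvtColor(cv2.resize(im[130:330,220:420],None,fx=3,fy=3,interpolation=cv2.INTER_CUBIC),cv2.COLOR_RGB2BGR))
```

```text
t 19.2 tcp [649.87  75.69  63.6 ] yaw 54.24 tilt 0.02 F [1.  0.2 5.3] M [-0.08 -0.14 -0.03] j6 0.57 w 0.123
t 19.25 tcp [649.84  75.72  63.58] yaw 54.27 tilt 0.02 F [ 0.5 -0.4  5.9] M [-0.09 -0.07 -0.1 ] j6 0.57 w 0.128
```

View pics/w15a.png

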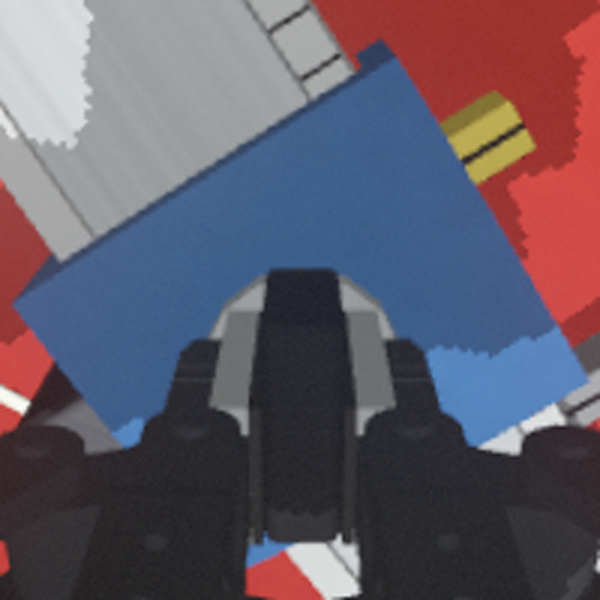

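Call:
{"api": "play_rows", "payload": {
  "slide": [
    [0,0,-0.0004],
    [0,0,0]
  ],
  "twist": [3,0],
  "fingers": [1,1]
}}

```text
clock: 19.5
tool_pos: [649.8, 75.7, 63.6]
orientation: [0.902, 0.432, -0.0, 0.0]
ft_force: [2.0, -1.4, 3.1]
gripper_width: 0.126
```

Run:
```python
from h import *
st()
```

```text
t 19.5 tcp [649.81  75.7   63.57] yaw 51.25 tilt 0.0 F [ 2.  -1.4  3.1] M [-0.11 -0.26 -0.01] j6 0.62 w 0.126
```

Call:
{"api": "play_rows", "payload": {
  "slide": [
    [0,0,0],
    [0,0,0]
  ],
  "twist": [3,0],
  "fingers": [1,1]
}}

```text
clock: 19.75
tool_pos: [649.9, 75.7, 63.6]
orientation: [0.913, 0.409, 0.0, 0.0]
ft_force: [2.2, -0.0, 2.5]
gripper_width: 0.123
```

Run:
```python
from h import *
st()
```

```text
t 19.75 tcp [649.88  75.71  63.6 ] yaw 48.24 tilt 0.01 F [ 2.2 -0.   2.5] M [-0.12 -0.34 -0.04] j6 0.67 w 0.123
```

Call:
{"api": "play_rows", "payload": {
  "slide": [
    [0,0,0],
    [0,0,0]
  ],
  "twist": [3,0],
  "fingers": [1,1]
}}

```text
clock: 20.0
tool_pos: [649.9, 75.7, 63.6]
orientation: [0.923, 0.385, 0.0, 0.0]
ft_force: [2.5, -0.4, 1.3]
gripper_width: 0.127
```

Run:
```python
from h import *
st()
```

```text
t 20.0 tcp [649.85  75.72  63.57] yaw 45.24 tilt 0.01 F [ 2.5 -0.4  1.3] M [-0.1  -0.39 -0.  ] j6 0.73 w 0.127
```

Call:
{"api": "play_rows", "payload": {
  "slide": [
    [0,0,0],
    [0,0,0]
  ],
  "twist": [3,0],
  "fingers": [1,1]
}}

```text
clock: 20.25
tool_pos: [649.9, 75.6, 63.6]
orientation: [0.933, 0.36, 0.0, 0.0]
ft_force: [2.7, -1.3, 1.4]
gripper_width: 0.128
```

Run:
```python
from h import *
st()
```

```text
t 20.25 tcp [649.92  75.63  63.6 ] yaw 42.24 tilt 0.02 F [ 2.7 -1.3  1.4] M [-0.25 -0.5  -0.03] j6 0.78 w 0.128
```

Call:
{"api": "play_rows", "payload": {
  "slide": [
    [0.0003,0.0003,0],
    [0,0,0]
  ],
  "twist": [3,0],
  "fingers": [1,1]
}}

```text
clock: 20.5
tool_pos: [650.1, 75.6, 63.6]
orientation: [0.942, 0.336, -0.0, 0.0]
ft_force: [3.2, -1.7, 1.6]
gripper_width: 0.13
```

Run:
```python
from h import *
st()
```

```text
t 20.5 tcp [650.05  75.59  63.59] yaw 39.24 tilt 0.02 F [ 3.2 -1.7  1.6] M [-0.24 -0.31  0.02] j6 0.83 w 0.13
```

Call:
{"api": "play_rows", "payload": {
  "slide": [
    [0,0,0],
    [0,0,0]
  ],
  "twist": [3,0],
  "fingers": [1,1]
}}

```text
clock: 20.75
tool_pos: [650.1, 75.6, 63.6]
orientation: [0.95, 0.311, -0.0, 0.0]
ft_force: [3.1, -1.2, 0.7]
gripper_width: 0.125
```

Run:
```python
from h import *
st()
```

```text
t 20.75 tcp [650.12  75.56  63.59] yaw 36.24 tilt 0.02 F [ 3.1 -1.2  0.7] M [-0.34 -0.42 -0.01] j6 0.88 w 0.125
```

Call:
{"api": "play_rows", "payload": {
  "slide": [
    [0,0,0],
    [0,0,0]
  ],
  "twist": [3,0],
  "fingers": [1,1]
}}

```text
clock: 21.0
tool_pos: [650.3, 75.5, 63.6]
orientation: [0.958, 0.286, -0.0, 0.0]
ft_force: [3.3, -3.3, 1.3]
gripper_width: 0.13
```

Run:
```python
from h import *
st()
```

```text
t 21.0 tcp [650.27  75.49  63.58] yaw 33.24 tilt 0.02 F [ 3.3 -3.3  1.3] M [-0.41 -0.49  0.04] j6 0.94 w 0.13
```

Call:
{"api": "play_rows", "payload": {
  "slide": [
    [0,0,0],
    [0,0,0]
  ],
  "twist": [2,0],
  "fingers": [1,1]
}}

```text
clock: 21.25
tool_pos: [650.4, 75.4, 63.6]
orientation: [0.963, 0.268, 0.0, 0.0]
ft_force: [3.4, -3.3, -0.9]
gripper_width: 0.126
```

Run:
```python
from h import *
st(); im,c=snap('scene','s16');st()
cv2.imwrite('pics/s16a.png',cv2.cvtColor(cv2.resize(im[180:270,320:410],None,fx=6,fy=6,interpolation=cv2.INTER_CUBIC),cv2.COLOR_RGB2BGR))
```

```text
t 21.25 tcp [650.36  75.43  63.63] yaw 31.12 tilt 0.03 F [ 3.4 -3.3 -0.9] M [-0.61 -0.65 -0.02] j6 0.97 w 0.126
t 21.3 tcp [650.36  75.42  63.61] yaw 31.14 tilt 0.03 F [ 3.3 -4.1 -0.1] M [-0.59 -0.65  0.01] j6 0.97 w 0.13
```

View pics/s16a.png

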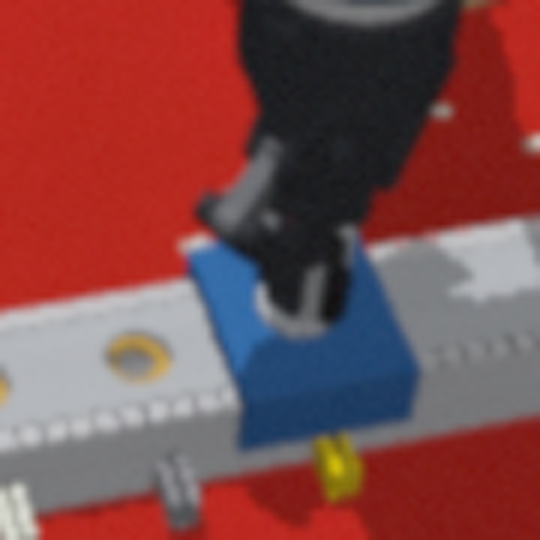

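Call:
{"api": "play_rows", "payload": {
  "slide": [
    [0.0003,0.001,0],
    [0,0,0]
  ],
  "twist": [0,0],
  "fingers": [1,1]
}}

```text
clock: 21.55
tool_pos: [650.4, 75.4, 63.6]
orientation: [0.963, 0.268, -0.001, -0.0]
ft_force: [-0.3, -2.0, 1.7]
gripper_width: 0.127
```

Run:
```python
from h import *
st()
```

```text
t 21.55 tcp [650.39  75.37  63.58] yaw 31.13 tilt 0.08 F [-0.3 -2.   1.7] M [-0.25 -0.14  0.02] j6 0.97 w 0.127
```

Call:
{"api": "play_rows", "payload": {
  "slide": [
    [0,0.0002,0],
    [0,0,0]
  ],
  "twist": [2,0],
  "fingers": [1,1]
}}

```text
clock: 21.8
tool_pos: [650.6, 75.3, 63.6]
orientation: [0.968, 0.251, -0.0, -0.0]
ft_force: [0.5, -0.7, 1.6]
gripper_width: 0.128
```

Run:
```python
from h import *
st()
```

```text
t 21.8 tcp [650.59  75.28  63.57] yaw 29.08 tilt 0.06 F [ 0.5 -0.7  1.6] M [-0.04 -0.02  0.1 ] j6 1.01 w 0.128
```

Call:
{"api": "play_rows", "payload": {
  "slide": [
    [0,0.0001,0],
    [0,0,0]
  ],
  "twist": [2,0],
  "fingers": [1,1]
}}

```text
clock: 22.05
tool_pos: [650.8, 75.1, 63.6]
orientation: [0.972, 0.234, -0.0, -0.0]
ft_force: [-0.5, 0.4, 1.1]
gripper_width: 0.126
```

Run:
```python
from h import *
st(); arm.capture('wrist'); st()
```

```text
t 22.05 tcp [650.81  75.13  63.6 ] yaw 27.07 tilt 0.04 F [-0.5  0.4  1.1] M [ 0.07 -0.04  0.09] j6 1.04 w 0.126
t 22.1 tcp [650.8   75.12  63.6 ] yaw 27.1 tilt 0.04 F [-1.2  0.6  0.3] M [0.09 0.02 0.08] j6 1.04 w 0.127
```

Call:
{"api": "play_rows", "payload": {
  "slide": [
    [0,0.0001,0],
    [0,0,0]
  ],
  "twist": [2,0],
  "fingers": [1,1]
}}

```text
clock: 22.35
tool_pos: [651.0, 75.0, 63.6]
orientation: [0.976, 0.217, -0.0, -0.0]
ft_force: [0.1, 1.9, 0.3]
gripper_width: 0.128
```

Run:
```python
from h import *
st(); arm.capture('wrist'); st()
```

```text
t 22.35 tcp [650.98  74.98  63.58] yaw 25.07 tilt 0.03 F [0.1 1.9 0.3] M [ 0.3  -0.02  0.05] j6 1.08 w 0.128
t 22.4 tcp [650.96  74.96  63.56] yaw 25.1 tilt 0.03 F [ 0.   0.9 -0. ] M [ 0.28 -0.04  0.07] j6 1.08 w 0.129
```

Call:
{"api": "play_rows", "payload": {
  "slide": [
    [0,0,0],
    [0,0,0]
  ],
  "twist": [2,0],
  "fingers": [1,1]
}}

```text
clock: 22.65
tool_pos: [651.1, 74.8, 63.6]
orientation: [0.98, 0.2, -0.0, -0.0]
ft_force: [-0.9, 1.9, -0.4]
gripper_width: 0.125
```

Run:
```python
from h import *
st(); arm.capture('wrist'); st()
```

```text
t 22.65 tcp [651.1   74.82  63.56] yaw 23.07 tilt 0.01 F [-0.9  1.9 -0.4] M [ 0.33 -0.02  0.17] j6 1.11 w 0.125
t 22.7 tcp [651.11  74.85  63.56] yaw 23.1 tilt 0.02 F [ 0.9  1.6 -1.2] M [ 0.31 -0.08  0.17] j6 1.11 w 0.13
```

Call:
{"api": "play_rows", "payload": {
  "slide": [
    [0,0,0],
    [0,0,0]
  ],
  "twist": [2,0],
  "fingers": [1,1]
}}

```text
clock: 22.95
tool_pos: [651.2, 74.8, 63.6]
orientation: [0.983, 0.183, 0.0, -0.0]
ft_force: [1.3, 2.4, -1.4]
gripper_width: 0.127
```

Run:
```python
from h import *
st(); arm.capture('wrist'); st()
```

```text
t 22.95 tcp [651.23  74.77  63.59] yaw 21.07 tilt 0.01 F [ 1.3  2.4 -1.4] M [ 0.27 -0.23  0.22] j6 1.15 w 0.127
t 23.0 tcp [651.2   74.76  63.55] yaw 21.1 tilt 0.01 F [ 1.3  1.7 -2.5] M [ 0.33 -0.16  0.24] j6 1.15 w 0.124
```

Call:
{"api": "play_rows", "payload": {
  "slide": [
    [0,0,0],
    [0,0,0],
    [0,0,0],
    [0,0,0]
  ],
  "twist": [0,0,0,0],
  "fingers": [0.7,0.5,0.5,0.5]
}}

```text
clock: 23.5
tool_pos: [651.2, 74.6, 63.9]
orientation: [0.983, 0.183, 0.0, 0.0]
ft_force: [0.4, 0.2, 0.5]
gripper_width: 0.5
```

Call:
{"api": "play_rows", "payload": {
  "slide": [
    [0,0,-0.02],
    [0,0,-0.04],
    [0,0,-0.04],
    [0,0,0],
    [0,0,0]
  ],
  "twist": [0,0,0,0,0],
  "fingers": [0.5,0.5,0.5,0.5,0.5]
}}

```text
clock: 24.12
tool_pos: [650.8, 74.7, 163.3]
orientation: [0.983, 0.183, -0.0, -0.0]
ft_force: [-0.6, 0.9, -0.7]
gripper_width: 0.498
```

Run:
```python
from h import *
import pickle
st(); im,c=snap('wrist','w20'); pickle.dump(c,open('w20.pkl','wb')); im2,_=snap('scene','s20'); snap('top','t20'); st()
cv2.imwrite('pics/s20a.png',cv2.cvtColor(cv2.resize(im2[180:270,320:410],None,fx=6,fy=6,interpolation=cv2.INTER_CUBIC),cv2.COLOR_RGB2BGR))
cv2.imwrite('pics/w20a.png',cv2.cvtColor(cv2.resize(im[150:300,220:420],None,fx=4,fy=4,interpolation=cv2.INTER_CUBIC),cv2.COLOR_RGB2BGR))
```

```text
t 24.12 tcp [650.75  74.73 163.32] yaw 21.11 tilt 0.03 F [-0.6  0.9 -0.7] M [0.04 0.02 0.  ] j6 1.15 w 0.498
t 24.27 tcp [650.21  74.74 162.04] yaw 21.11 tilt 0.17 F [0.  0.  0.2] M [ 0.05 -0.   -0.01] j6 1.15 w 0.501
```

View pics/w20a.png

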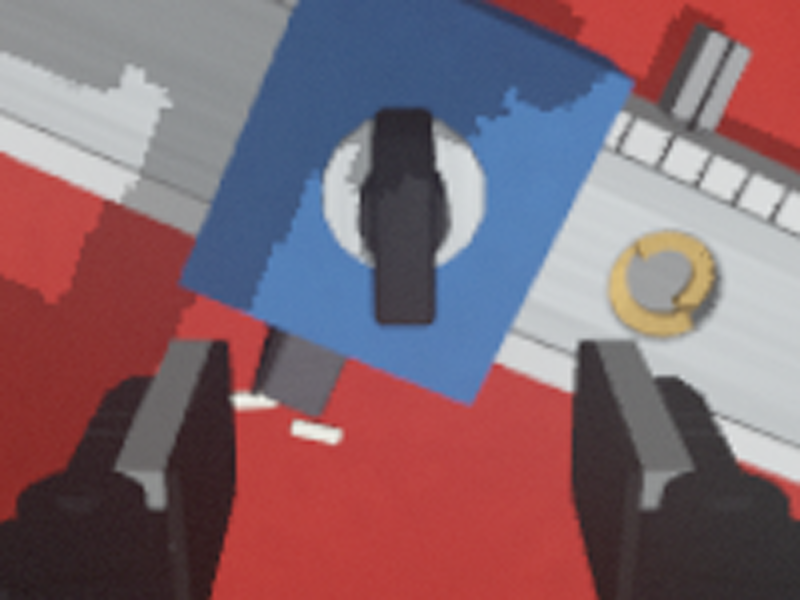

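View pics/s20a.png

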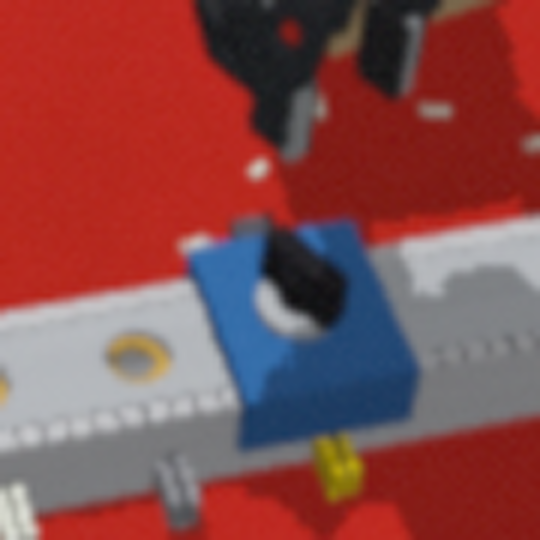

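View pics/t20.png

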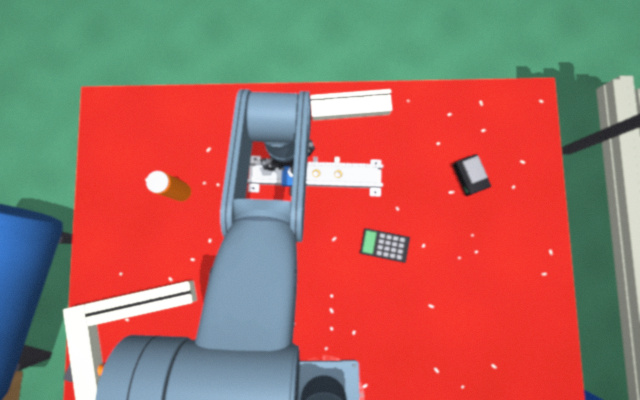

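Run:
```python
from h import *
import pickle
c=pickle.load(open('w20.pkl','rb'))
def W(u,v,z): return onz(c,220+(u+.5)/4-.5,150+(v+.5)/4-.5,z,True)[:2].round(1)
print('flange',W(323,192,62),W(487,192,62)); print('wing ends',W(404,140,88),W(405,324,88)); print('wing far bottom',W(404,108,62))
print('plate corners',W(630,78,57),W(180,285,57),W(471,404,57)); 
m=(W(630,78,57)+W(180,285,57))/2; print('plate center',m)
```

```text
flange [643.4  89.8] [655.5  58.5]
wing ends [665.3  80.5] [632.1  67.4]
wing far bottom [665.8  80.7]
plate corners [687.7  39.1] [611.2 111.5] [607.9  42.4]
plate center [649.45  75.3 ]
```

Run:
```python
from h import *
st(); print(arm.sign_off())
```

```text
t 24.27 tcp [650.21  74.74 162.04] yaw 21.11 tilt 0.17 F [0.  0.  0.2] M [ 0.05 -0.   -0.01] j6 1.15 w 0.501
the job is handed in; nothing more can be done
None
```

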